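# Clamp a foil-faced foam divider in the glue-up jig

## Task

Hold the wooden scraper block and sweep the dried glue chips that lie between the clamp's two jaws off the far edge of the board into the scrap tray, then stand the scraper back on the table. Then pump the bar clamp's trigger, squeeze after squeeze, until the sliding jaw's rubber pad reaches the foam block and presses it lightly against the fixed jaw without crushing it, and finish while still holding the trigger squeezed. Move the jaw only with the trigger, do not touch the chips with the fingers, and leave everything else on the table where it is.

Things in the scene. Friction and masses are not known exactly. Their poses are not given: they have to be found in the camera images.
- jig: Glue-up jig, fixed: dark brown plywood board, 18 mm thick. Frame: origin on the table top, z up. Board: x -65 to +105 (far edge), y -140 to +160 mm. On it a black one-hand ratchet bar clamp lies on its side, middle plane z = 46, top at 66 mm: toothed steel bar along y (x -34 to -10, z 42 to 50 mm), both jaws reach to x = +80, grip and trigger stick out to -x past the near edge, only table below.
- tray_mid (a point): Centre of the floor of the shallow steel scrap tray screwed to the board's far edge: jig x +106 to +168, y -110 to +38 mm, floor at z = 2 mm, rims 12 mm high, lower than the board.
- clamp: The clamp's fixed stock, same frame as the jig: housing x -56 to +2, y 39 to 105 mm; fixed jaw with a rubber face at y = +45 (x 38 to 74, z 29 to 63 mm), facing -y; pistol grip along -x, y 77 to 99, x -54 to -128, z 33 to 59 mm.
- grip_mid (a point): Middle of the pistol grip's usable length, at jig (-70, +88, 46) mm. The grip is 22 mm thick along y there and does not move.
- trigger (a joint): Trigger, a lever 10 thick, 20 mm high (z 36 to 56) on the grip's -y side, vertical pivot at jig (+20, +58.5) mm. 0 = released (sprung back), 0.22 rad = fully squeezed to +y, almost at the grip. Grip and trigger measure 56 mm released, 36 mm squeezed over their outer faces along y at trigger_grip. Force there: spring 4 to 6 N, drawing the bar about 15 N, pad pressed at 10 N about 20 N.
- trigger_grip (a point): Middle of the trigger blade, 90 mm from the pivot; moves with it, about 20 mm to +y in a full squeeze. Released at about jig (-69, +49, 46) mm. The blade runs from 22 mm nearer to the pivot to 40 mm farther.
- bar (a joint): Travel of the toothed bar with the sliding jaw, m: 0 = wide open, grows as the jaw is drawn to +y towards the fixed jaw, at most 0.085. Moves 0.58 mm for each mm at trigger_grip while squeezed, 7 to 11 mm in a full squeeze (9 as a rule), and stays there (16 N brake) as the trigger springs back. Release fully to catch the next teeth (pitch 4.5 mm).
- pad (a joint): Squeeze of the soft rubber pad on the sliding jaw, m: 0 = not pressed, at most 0.006 (bottomed). It pushes with 2 N at first touch plus 3 N per mm: 8 N at 2 mm, 14 N at 4 mm, 20 N at 6 mm, and rises steeply beyond. The block is crushed at 30 N.
- pad_face (a point): Centre of the rubber pad's face on the sliding jaw (36 wide along x, 34 mm high), at jig x = +56, z = 46 mm, y = -71 mm when bar = 0. It faces +y, towards the block.
- block_mid (a point): Centre of the foam block: white foam with a foil facing on its -y side, 76 (x) x 50 (y) x 50 mm high, about 90 g, loose on the board, its +y face 1 to 4 mm from the fixed jaw. Axes as the jig's, within 0.02 rad.
- chip0_mid (a point): Centre of a loose chip of dried glue, pale amber, about 13 x 9 x 5 mm, 10 g, on the board between the sliding jaw and the block.
- chip1_mid (a point): Centre of a loose chip of dried glue, pale amber, about 10 x 8 x 5 mm, 10 g, on the board between the sliding jaw and the block.
- chip2_mid (a point): Centre of a loose chip of dried glue, pale amber, about 12 x 8 x 5 mm, 10 g, on the board between the sliding jaw and the block.
- chip3_mid (a point): Centre of a loose chip of dried glue, pale amber, about 10 x 8 x 5 mm, 10 g, on the board between the sliding jaw and the block.
- scraper_mid (a point): Centre, half-way up, of the scraper: wooden block with a steel edge, 84 mm high, standing upright, 90 g. Foot 26 (own x) x 40 (own y) mm, 30 mm high; grip part above it 22 (own x) x 34 mm. Either broad side pushes. With its x along the jig's x it fits between the open jaws with 5 mm or more to spare on either side.
- tape_roll: Bystander: roll of brown packing tape, 96 mm across, 48 mm high; origin under its centre.
- glue_bottle: Bystander: white glue bottle, 54 mm across, 140 mm high; origin under its centre.
- spare_block: Bystander: another foam block like the one in the jig, 76 x 50 x 50 mm, standing on the table; origin under its centre. Leave it.
- salad_punnet: Bystander: clear sealed tray of salad, 123 x 98 x 46 mm; origin under its centre.
- herb_punnet: Bystander: clear sealed tray of herbs, 123 x 98 x 46 mm; origin under its centre.
- tub: Bystander: white sealed tub, 105 x 85 x 44 mm; origin under its centre.
Not all that is in view belongs to the job. Of the things shaped like the part that bears scraper_mid, the wooden one is meant.

How it is judged:
On the way, in this order (a step that is already met when the one before it is completed fails the run):
1. all four chips lie in the scrap tray (height (world z) of each of chip0_mid, chip1_mid, chip2_mid, chip3_mid below 0.012 m and x of chip0_mid in the frame of jig between 0.106 and 0.168 m and y of chip0_mid in the frame of jig between -0.112 and 0.04 m and x of chip1_mid in the frame of jig between 0.106 and 0.168 m and y of chip1_mid in the frame of jig between -0.112 and 0.04 m and x of chip2_mid in the frame of jig between 0.106 and 0.168 m and y of chip2_mid in the frame of jig between -0.112 and 0.04 m and x of chip3_mid in the frame of jig between 0.106 and 0.168 m and y of chip3_mid in the frame of jig between -0.112 and 0.04 m), for 0.2 s.
2. the scraper stands upright on the table, let go (contact force between the fingers and scraper below 0.1 N and angle between scraper_mid's own z axis and vertical below 0.15 rad and height (world z) of scraper_mid below 0.048 m and linear speed of scraper below 0.02 m/s), for 0.2 s.
3. the sliding jaw's pad, drawn by the trigger, presses the foam block (contact force between pad and block above 4 N and contact force between the fingers and trigger above 3 N), for 0.2 s.
At the end, for the whole second after the job is handed in: Chips in the scrap tray; scraper upright on the table (within 0.15 rad), let go; the pad presses the foam block with 4 to 25 N and the block the fixed jaw with over 3 N; bar at rest; the fingers still hold the trigger squeezed with over 3 N (all of step 1 and all of step 2 and all of step 3 and contact force between pad and block below 25 N and contact force between block and clamp above 3 N and velocity of joint bar between -0.002 and 0.002 m/s); the arm keeps its last pose, push and grip.
It fails at once if the foam block is crushed: more than 30 N from the pad (contact force between pad and block above 30 N).
It fails at once if the bar with the sliding jaw is pushed by hand (more than 4 N) instead of being pumped (contact force between the arm and bar above 4 N).
It fails at once if the fingers push a chip (contact force between the fingers and chip0 above 1 N or contact force between the fingers and chip1 above 1 N or contact force between the fingers and chip2 above 1 N or contact force between the fingers and chip3 above 1 N).
It fails at once if a bystander is moved by more than 30 mm (distance of any of tape_roll, glue_bottle, spare_block, salad_punnet, herb_punnet, tub from where it was at the start of the episode above 0.03 m).
It also fails if it takes over 72 s, if anything falls off the work surface, if the arm or the gripper's body presses on something with over 40 N, if the wrist force passes 120 N, or if a joint passes its speed limit or range.

## Robot

A 6-joint arm with a two-finger parallel gripper is mounted at the origin on the work surface. World frame = base frame: x ahead of the robot, y to its left, z up, the work surface at z = 0. Lengths are in m, angles in rad, forces in N, time in s.
With the tool pointing down it reaches from about 0.275 to 0.725 m from the base axis. Payload 5.6 kg.
Tool frame: the origin (TCP) lies at the centre of the arm's flange, where the gripper is bolted on; the fingertips stand 173 mm ahead of it and the grasp point (between the pads) lies 155 mm ahead of it; z points along the fingers, y is the direction in which the jaws open and shut (so a half turn about z gives the same grasp; the last joint's range is limited). The gripper opens to 85 mm and grips with 20 to 120 N. Pads are 22 mm wide; open, the fingers measure 114 mm over their backs; the gripper's body (76 mm by 85 mm) begins 54 mm behind the grasp point. The pads swing forward as they close: fully open they stand 13 mm farther back than shut.
Start: joints at [1.445, 0.255, 0.108, 0, -1.424, -0.285], TCP at [0.22, 0.504, 0.405] pointing down, gripper open.
Joint ranges: [-2.95, 2.95], [-1.21, 1.97], [-1.09, 1.5], [-2.87, 1.71], [-2.94, -0.07], [-3.05, 3.05]. Speed limits (rad/s): [2.57, 2.57, 3.14, 3.14, 3.14, 3.14].

## Interface

Orientations are given as a unit quaternion [x, y, z, w].
In Python, from cell import read_state, grab_frame, camera_model, hand_in, trace gives the robot as it stands. The module is installed in compiled form; this text tells all that it offers.
- The arm moves only by the shell command python3 -m handwheel 'ROWS' [FORCE]. ROWS is JSON, a list of rows, each an object with "claw": the opening in per cent of the stroke, from 0 (shut) to 100 (fully open); "xyz": the shift along the tool's x, y, z in cm, a list of three; "dr": the turn, a rotation vector about the tool's x, y, z in degrees, a list of three. A call has 1 to 20 rows; each row is the pose to reach, as a shift and turn from the pose commanded when the call began, along the tool's axes at that moment; what a row does not reach only later rows make up. A row lasts 1/10 s, in which the tool goes at most 50 mm and 8.59 degrees, less where a joint would pass 70% of its speed; a pose out of reach is approached as far as the arm can. A call with a gripper value outside its range is refused whole. The fingers move at their own pace and stop on an object; FORCE is the grip in N (left out, the last holds). Time passes only in rows, so rows that repeat a pose let the fingers close. It gives the time, the measured TCP pose, the force and the opening at its end, in the units of the state.
- read_state(): the state, without advancing time (a new reading comes with each control period).
- grab_frame(name): name is "side" or "top"; returns the picture (420x560x3 uint8, red, green, blue); there is no depth.
- camera_model(name): a dict with "intrinsics" (3x3 intrinsics, pixels), "origin" and "orientation" of the camera in the world. Camera axes: x right, y down, z forward; pixel columns grow to the right and rows downward; lengths in m; the calibration is good to about 2 mm. A picture is of the moment at which its call begins. camera_model takes no time and is no camera call.
- hand_in(): hands the job in, once; it reports no verdict.
Trained networks look in the newest picture that a camera, given by its name, has taken for a name from the list of things; names that differ only in an ending like _2 or _b are one class to them, and where a whole thing is asked for, a point or a joint stands for the part that bears it (a point fixed in the world has none). Each returns a list of dicts, best first, with "score" (0 to 1); they miss things now and then, are a little off and sometimes report something else, mostly with a low value. They report only what shows in the picture. A call takes as long as a camera call. They do not tell look-alikes from the thing itself.
- trace(camera, label): "pixels" (420x560 bool, what is visible of it) and "location" ([column, row] in pixels, amid what is visible of it).
The state is a dict: "time_s": time; "joints": joint angles; "qvel": joint speeds; "tau": joint torques, N m; "eef_pos": TCP position; "tcp_rot": TCP orientation; "ft_force": force on the tool from outside, world axes, zero at the start; "wrist_torque": the same for the moment, N m; "opening": finger opening in m.
Only numpy, scipy, OpenCV 4.12 (cv2) and the standard library are available. Lean on these libraries where they do the work, as an engineer would, in place of code of your own. Each camera call takes 0.05 s, during which the arm holds its last target.

## Working session

There is one attempt and no reset: what is moved stays moved. The work goes in short steps, Python scripts to look and compute and a shell command to move; the robot and the scene stay as the last step left them, time stands still between calls to the robot, and variables do not carry over. Pictures are saved under pics/ and viewed, and the job is handed in when it is done.

```bash
mkdir -p pics; ls
python3 - <<'E'
from cell import *
import cv2,numpy as np
s=read_state();print(s)
for n in ("side","top"):
    f=grab_frame(n);cv2.imwrite(f"pics/{n}0.png",f[:,:,::-1]);m=camera_model(n);print(n,m)
E
```

```text
pics
{'time_s': 0.0, 'joints': array([ 1.44459547e+00,  2.55763761e-01,  1.06968041e-01, -4.86298586e-04,
       -1.42391126e+00, -2.84609875e-01]), 'qvel': array([-0.00024696, -0.00130918,  0.00108868,  0.00069139, -0.00059828,
       -0.00147955]), 'tau': array([ 2.95733626e-04, -3.86628020e+01,  2.37934703e+01,  5.36499113e+00,
       -6.21503277e-03, -2.21528387e-05]), 'eef_pos': array([0.21950518, 0.5041094 , 0.40377042]), 'tcp_rot': array([ 9.78970604e-01, -2.03998984e-01, -1.64155942e-04,  9.71358889e-04]), 'ft_force': array([-0.58271613,  1.07479141, -0.20044178]), 'wrist_torque': array([-0.02796956, -0.00092679,  0.00187084]), 'opening': 0.08518894273028721}
side {'intrinsics': array([[463.64494526,   0.        , 288.6876485 ],
       [  0.        , 463.64494526, 206.17800583],
       [  0.        ,   0.        ,   1.        ]]), 'origin': array([-0.06315235, -0.5917541 ,  0.82631215]), 'orientation': array([ 0.84592415, -0.35161035,  0.1537067 , -0.37034678])}
top {'intrinsics': array([[499.91172812,   0.        , 274.73549245],
       [  0.        , 499.91172812, 208.63281039],
       [  0.        ,   0.        ,   1.        ]]), 'origin': array([ 0.33963854, -0.00553047,  1.37227316]), 'orientation': array([-0.70472472,  0.70644776, -0.03978388,  0.05207571])}
```

View pics/side0.png

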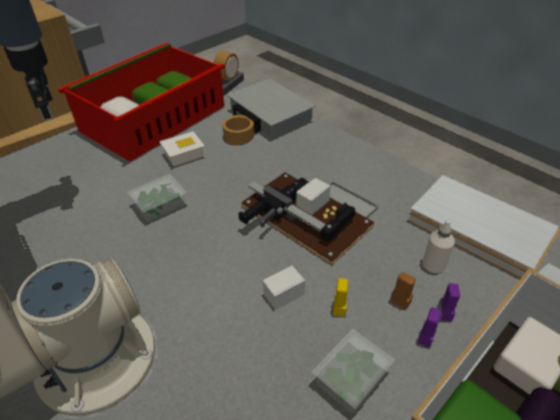

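View pics/top0.png

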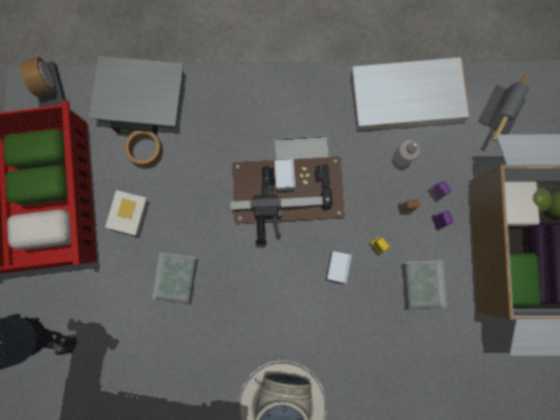

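```bash
cat > h.py <<'E'
from cell import *
import cv2,numpy as np
from scipy.spatial.transform import Rotation as R
def cam(n):
    m=camera_model(n);return m['intrinsics'],np.array(m['origin']),R.from_quat(m['orientation']).as_matrix()
def bp(n,px,z):
    K,o,M=cam(n);px=np.atleast_2d(px).astype(float)
    d=np.c_[px,np.ones(len(px))]@np.linalg.inv(K).T@M.T
    return o+d*((z-o[2])/d[:,2])[:,None]
def pj(n,P):
    K,o,M=cam(n);c=(np.atleast_2d(P)-o)@M@K.T
    return c[:,:2]/c[:,2:]
def crop(n,f,x0,y0,x1,y1,name,k=None):
    c=f[y0:y1,x0:x1,::-1];k=k or min(800/(x1-x0),600/(y1-y0))
    cv2.imwrite(f'pics/{name}.png',cv2.resize(c,None,fx=k,fy=k,interpolation=cv2.INTER_CUBIC))
E
python3 - <<'E'
from h import *
f=grab_frame("top");g=grab_frame("side")
np.save('top0.npy',f);np.save('side0.npy',g)
crop("top",f,220,130,360,235,'topc0');crop("side",g,225,160,385,270,'sidec0')
for l in ["jig","clamp","scraper_mid","block_mid","chip0_mid","trigger","bar","spare_block","glue_bottle","tape_roll","tray_mid"]:
    for c in ("top","side"):
        r=trace(c,l)
        print(l,c,[(round(d['score'],2),np.round(d['location'],1).tolist(),int(d['pixels'].sum())) for d in r[:6]])
        for i,d in enumerate(r[:6]): np.save(f'm_{l}_{c}_{i}.npy',d['pixels'])
E
```

```text
jig top [(0.94, [290.8, 191.0], 7770), (0.7, [265.8, 204.5], 1305)]
jig side [(0.66, [313.1, 215.0], 6610), (0.43, [235.3, 129.5], 779)]
clamp top [(0.76, [265.2, 202.0], 1181)]
clamp side [(0.77, [274.9, 202.9], 1240)]
scraper_mid top [(0.79, [441.4, 189.1], 288), (0.77, [441.6, 217.1], 247), (0.68, [381.4, 242.8], 197), (0.62, [410.0, 204.9], 247)]
scraper_mid side [(0.73, [449.7, 302.2], 533), (0.68, [400.0, 291.5], 597), (0.58, [340.4, 299.1], 450), (0.57, [428.6, 325.8], 502)]
block_mid top [(0.67, [285.3, 177.4], 591)]
block_mid side [(0.72, [311.2, 196.2], 859), (0.66, [310.8, 216.0], 6644)]
chip0_mid top [(0.74, [285.9, 176.0], 566)]
chip0_mid side [(0.38, [330.4, 223.0], 1022)]
trigger top [(0.65, [277.2, 227.8], 85)]
trigger side [(0.59, [266.1, 216.8], 125)]
bar top [(0.79, [316.9, 199.9], 938), (0.59, [408.3, 204.8], 221)]
bar side [(0.56, [330.7, 220.6], 1138)]
spare_block top [(0.95, [339.3, 266.3], 587), (0.38, [138.3, 138.6], 674)]
spare_block side [(0.93, [282.0, 288.7], 1262)]
glue_bottle top [(0.92, [406.9, 156.0], 446)]
glue_bottle side [(0.92, [438.9, 251.2], 1136)]
tape_roll top [(0.61, [132.6, 144.7], 615)]
tape_roll side [(0.9, [235.1, 127.8], 793)]
tray_mid top [(0.91, [295.6, 190.4], 7572), (0.71, [263.6, 202.5], 1195)]
tray_mid side [(0.69, [308.4, 218.5], 6548)]
```

View pics/topc0.png

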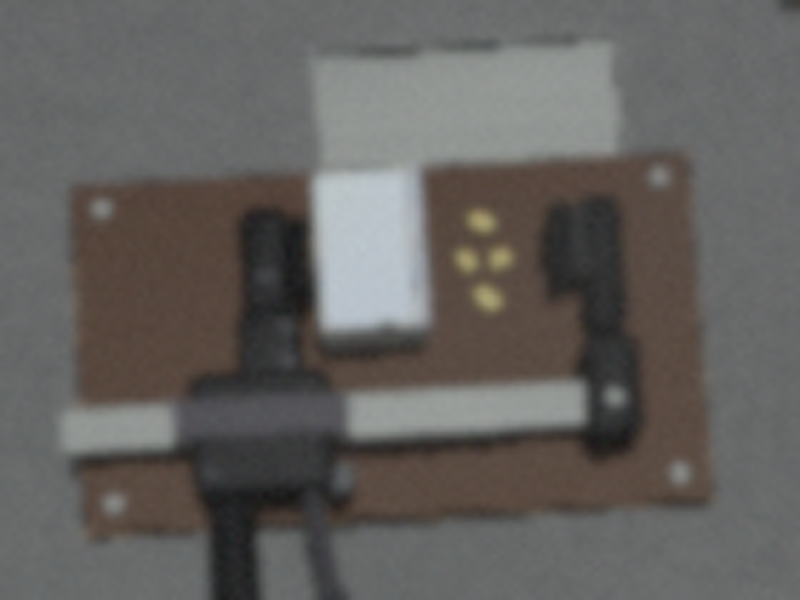

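View pics/sidec0.png

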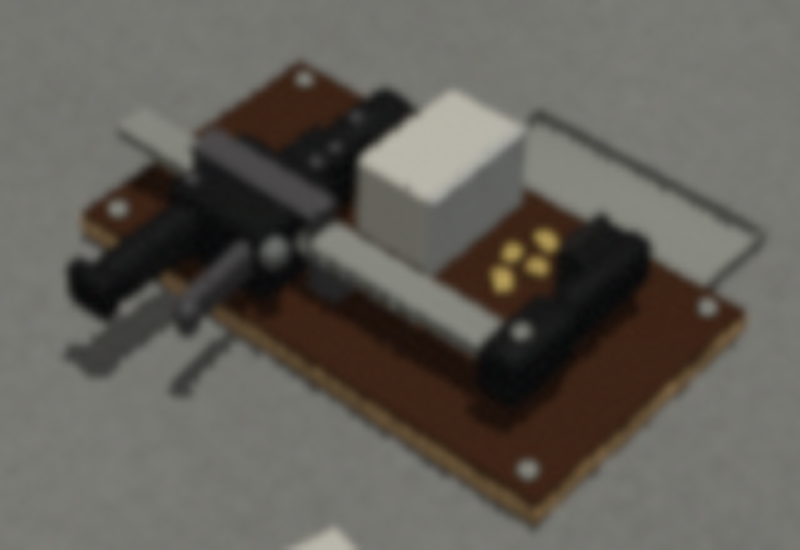

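```bash
cat >> h.py <<'E'
def j2w(p,pose):
    x,y,t=pose;p=np.atleast_2d(p).astype(float);c,s=np.cos(t),np.sin(t)
    return np.c_[x+c*p[:,0]-s*p[:,1],y+s*p[:,0]+c*p[:,1],p[:,2]]
def w2j(p,pose):
    x,y,t=pose;p=np.atleast_2d(p).astype(float);c,s=np.cos(t),np.sin(t)
    dx,dy=p[:,0]-x,p[:,1]-y
    return np.c_[c*dx+s*dy,-s*dx+c*dy,p[:,2]]
E
python3 - <<'E'
from h import *
from scipy.optimize import least_squares
kt,ks=800/140,5.0
T=(np.array([[70,187],[690,155],[711,503],[88,540]])+.5)/kt-.5+[220,130]
S=(np.array([[302,62],[745,316],[535,512],[84,216]])+.5)/ks-.5+[225,160]
C=np.array([[.105,.160,.018],[.105,-.140,.018],[-.065,-.140,.018],[-.065,.160,.018]])
print(bp("top",T,.018));print(bp("side",S,.018))
def f(p,w=(1,1)):
    W=j2w(C,p);return np.r_[w[0]*(pj("top",W)-T).ravel(),w[1]*(pj("side",W)-S).ravel()]
for w in((1,1),(1,0),(0,1)):
    r=least_squares(f,[.55,0,0],kwargs=dict(w=w));print(w,r.x,np.round(r.fun,1))
    if w==(1,1): np.save('jig.npy',r.x)
J=np.load('jig.npy')
# chips in crop
ch=(np.array([[482,222],[467,260],[500,259],[488,297]])+.5)/kt-.5+[220,130]
print('chips',w2j(bp("top",ch,.0205),J).round(4))
ch=(np.array([[546,242],[512,252],[538,265],[502,280]])+.5)/ks-.5+[225,160]
print('chips side',w2j(bp("side",ch,.0205),J).round(4))
b=(np.array([[310,175],[405,170],[413,330],[322,335]])+.5)/kt-.5+[220,130]
print('block top',w2j(bp("top",b,.068),J).round(4))
for i in range(4):
    for c in("top","side"):
        m=np.load(f'm_scraper_mid_{c}_{i}.npy');ys,xs=np.nonzero(m);print(c,i,xs.min(),xs.max(),ys.min(),ys.max())
ft=np.load('top0.npy');fs=np.load('side0.npy')
for pts,col in((C,(0,255,0)),(np.array([[-.07,.088,.046],[-.069,.049,.046],[.056,-.071,.046],[.106,-.11,.012],[.168,-.11,.012],[.168,.038,.012],[.056,.045,.063]]),(255,0,0))):
    W=j2w(pts,J)
    for n,a in(("top",ft),("side",fs)):
        for u,v in pj(n,W): a[int(round(v)),int(round(u))]=col
crop("t",ft,220,130,360,265,'ovt');crop("s",fs,225,160,385,270,'ovs')
f0=np.load('top0.npy');crop("t",f0,370,170,460,260,'scrt',6);g0=np.load('side0.npy');crop("s",g0,320,260,470,360,'scrs',5)
E
```

```text
[[ 0.64657982  0.13663519  0.018     ]
 [ 0.66079993 -0.16356636  0.018     ]
 [ 0.49143823 -0.17044386  0.018     ]
 [ 0.4746544   0.12634487  0.018     ]]
[[ 0.64941702  0.13253797  0.018     ]
 [ 0.66213043 -0.16568148  0.018     ]
 [ 0.49320155 -0.17513734  0.018     ]
 [ 0.47973328  0.12192885  0.018     ]]
(1, 1) [ 0.55047212 -0.03066342  0.04949311] [ 0.8 -0.3  0.6 -0.5  1.2 -0.4  0.2 -1.1 -1.   0.  -0.1 -0.1 -0.7 -0.2
 -1.6 -0.3]
(1, 0) [ 0.54890452 -0.02877035  0.05156378] [ 0.1  0.4 -0.1 -0.1  0.6  0.1 -0.5 -0.4 -0.   0.  -0.  -0.  -0.  -0.
 -0.  -0. ]
(0, 1) [ 0.55170597 -0.03227057  0.04638116] [ 0.  -0.   0.  -0.   0.  -0.   0.  -0.  -0.   0.1  0.7  0.1  0.  -0.
 -0.8 -0.4]
chips [[ 0.0756 -0.0358  0.0205]
 [ 0.0574 -0.0275  0.0205]
 [ 0.057  -0.0434  0.0205]
 [ 0.0388 -0.0365  0.0205]]
chips side [[ 0.0792 -0.0356  0.0205]
 [ 0.0618 -0.0274  0.0205]
 [ 0.063  -0.0432  0.0205]
 [ 0.0423 -0.0365  0.0205]]
block top [[0.0923 0.0455 0.068 ]
 [0.0922 0.0011 0.068 ]
 [0.0165 0.0016 0.068 ]
 [0.0164 0.0437 0.068 ]]
top 0 428 450 181 200
side 0 438 458 284 321
top 1 433 452 211 227
side 1 390 414 273 308
top 2 370 388 238 252
side 2 334 347 279 316
top 3 398 419 199 212
side 3 418 440 308 346
```

View pics/ovt.png

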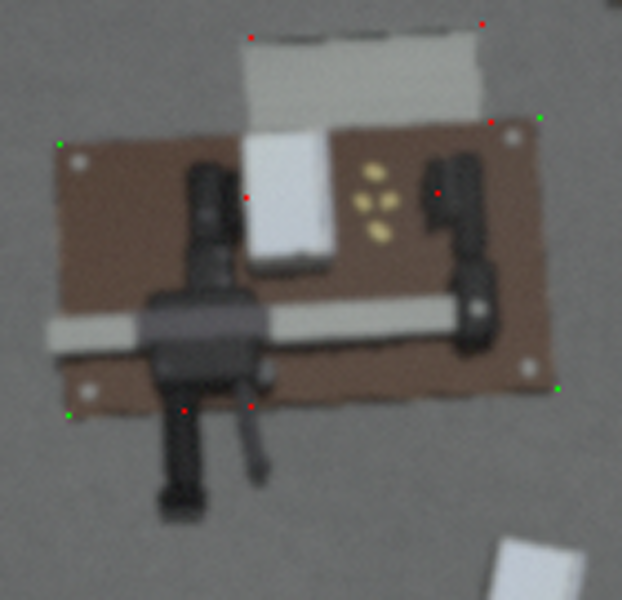

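View pics/ovs.png

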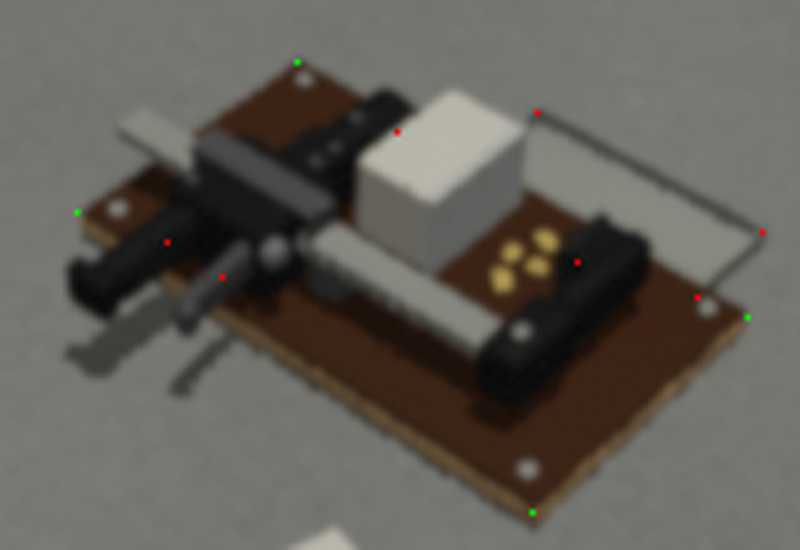

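View pics/scrt.png

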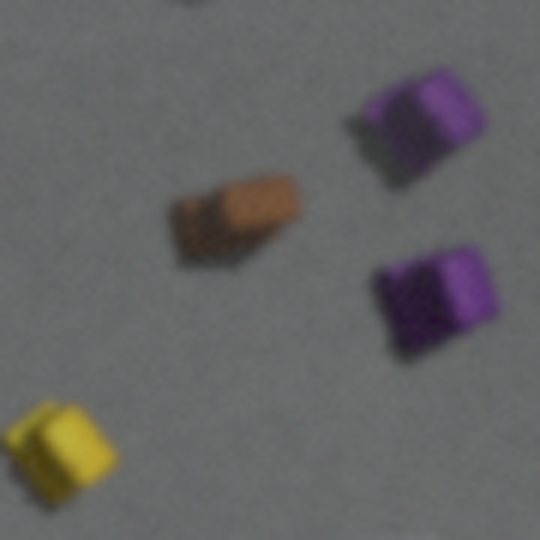

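View pics/scrs.png

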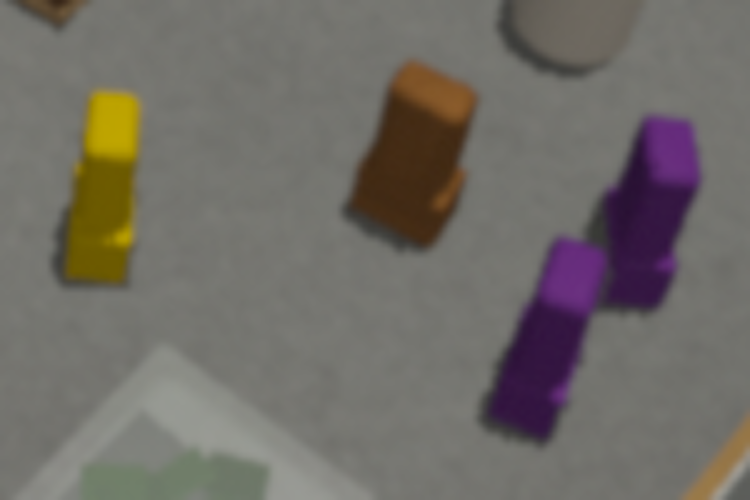

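```bash
cat > fit.py <<'E'
from h import *
from scipy.optimize import minimize
def box(hx,hy,z0,z1): return np.array([[a*hx,b*hy,z] for a in(-1,1) for b in(-1,1) for z in(z0,z1)])
PARTS=[box(.013,.020,0,.030),box(.011,.017,.030,.084)]
K=6
def render(n,pose,roi):
    x0,y0,x1,y1=roi;im=np.zeros(((y1-y0)*K,(x1-x0)*K),np.uint8)
    for p in PARTS:
        u=(pj(n,j2w(p,pose))-[x0,y0]+.5)*K
        cv2.fillConvexPoly(im,cv2.convexHull(u.astype(np.float32)).astype(np.int32),255)
    return cv2.GaussianBlur(im,(0,0),K*.8).astype(float)/255
def roi_of(m,p=8):
    ys,xs=np.nonzero(m);return xs.min()-p,ys.min()-p,xs.max()+p,ys.max()+p
def softmask(m,roi):
    x0,y0,x1,y1=roi;c=m[y0:y1,x0:x1].astype(np.float32)
    return cv2.resize(c,None,fx=K,fy=K,interpolation=cv2.INTER_LINEAR)
def fit(ms,g,cams=("top","side")):
    d={n:(roi_of(ms[n]),) for n in cams};d={n:(r[0],softmask(ms[n],r[0])) for n,r in d.items()}
    def cost(p):return sum(((render(n,p,d[n][0])-d[n][1])**2).sum()/d[n][1].sum() for n in cams)
    best=None
    for t in np.arange(-1.57,1.57,.2) if g[2] is None else [g[2]]:
        r=minimize(cost,[g[0],g[1],t],method='Nelder-Mead',options=dict(initial_simplex=[[g[0],g[1],t],[g[0]+.01,g[1],t],[g[0],g[1]+.01,t],[g[0],g[1],t+.15]],xatol=1e-4,fatol=1e-4))
        if best is None or r.fun<best.fun: best=r
    return best
E
cat > s1.py <<'E'
from fit import *
f=np.load('top0.npy');g=np.load('side0.npy')
ms={}
for n,a,(x0,y0,x1,y1) in(("top",f,(394,194,424,218)),("side",g,(384,266,420,314))):
    h=cv2.cvtColor(a,cv2.COLOR_RGB2HSV);m=np.zeros(a.shape[:2],bool)
    c=(h[...,1]>95);m[y0:y1,x0:x1]=c[y0:y1,x0:x1];ms[n]=m;print(n,m.sum())
tr={"top":np.load('m_scraper_mid_top_3.npy'),"side":np.load('m_scraper_mid_side_1.npy')}
g0=bp("top",[[409,205]],.042)[0];print(g0)
for nm,M in(("color",ms),("trace",tr)):
    for cams in(("top","side"),("top",),("side",)):
        r=fit(M,(g0[0],g0[1],None),cams);print(nm,cams,r.x.round(4),round(r.fun,3))
print('others')
for l,px,z in(("bottle",[406.9,156],.07),("purp1",[441,189],.042),("purp2",[441,217],.042),("yellow",[381,243],.042),("spare",[339,266],.05)):
    print(l,bp("top",[px],z)[0].round(3))
E
python3 s1.py
```

```text
top 91
side 578
[ 0.52211104 -0.34154859  0.042     ]Traceback (most recent call last):
  File "s1.py", line 11, in <module>
    r=fit(M,(g0[0],g0[1],None),cams);print(nm,cams,r.x.round(4),round(r.fun,3))
  File "fit.py", line 22, in fit
    r=minimize(cost,[g[0],g[1],t],method='Nelder-Mead',options=dict(initial_simplex=[[g[0],g[1],t],[g[0]+.01,g[1],t],[g[0],g[1]+.01,t],[g[0],g[1],t+.15]],xatol=1e-4,fatol=1e-4))
    res = _minimize_neldermead(fun, x0, args, callback, bounds=bounds,
                               **options)
    fxcc = func(xcc)
    fx = function(np.copy(x), *(wrapper_args + args))
  File "fit.py", line 19, in cost
    def cost(p):return sum(((render(n,p,d[n][0])-d[n][1])**2).sum()/d[n][1].sum() for n in cams)
                       ~~~^^^^^^^^^^^^^^^^^^^^^^^^^^^^^^^^^^^^^^^^^^^^^^^^^^^^^^^^^^^^^^^^^^^^^^
  File "fit.py", line 19, in <genexpr>
    def cost(p):return sum(((render(n,p,d[n][0])-d[n][1])**2).sum()/d[n][1].sum() for n in cams)
                             ~~~~~~^^^^^^^^^^^^^
  File "fit.py", line 9, in render
    u=(pj(n,j2w(p,pose))-[x0,y0]+.5)*K
       ~~^^^^^^^^^^^^^^^
  File "h.py", line 11, in pj
    K,o,M=cam(n);c=(np.atleast_2d(P)-o)@M@K.T
          ~~~^^^
  File "h.py", line 5, in cam
    m=camera_model(n);return m['intrinsics'],np.array(m['origin']),R.from_quat(m['orientation']).as_matrix()
ValueError: time passes only in moves, steps and waits
```

```bash
sed -i 's/^def cam(n):/import functools\n@functools.lru_cache(None)\ndef cam(n):/' h.py
sed -i 's/c=(h\[...,1\]>95)/c=(a[...,0].astype(int)-a[...,2]>18)/' s1.py
python3 s1.py; python3 -c "
from h import *;print(read_state()['time_s'])"
```

```text
top 150
side 636
[ 0.52211104 -0.34154859  0.042     ]
color ('top', 'side') [ 0.5233 -0.3437  0.3081] 0.393
color ('top',) [ 0.5233 -0.3452  0.3412] 0.343
color ('side',) [ 0.5251 -0.3427  0.2676] 0.029
trace ('top', 'side') [ 0.5223 -0.343   0.1755] 0.136
trace ('top',) [ 0.5206 -0.3412  0.0729] 0.027
trace ('side',) [ 0.5234 -0.3436  0.3508] 0.056
others
bottle [ 0.649 -0.334  0.07 ]
purp1 [ 0.565 -0.429  0.042]
purp2 [ 0.49  -0.425  0.042]
yellow [ 0.421 -0.264  0.042]
spare [ 0.36  -0.151  0.05 ]
1.3
```

Run:
```python
from h import *
f=np.load('top0.npy').astype(int);g=np.load('side0.npy').astype(int)
for n,a,(x0,y0,x1,y1),th in(("top",f,(394,192,424,218),110),("side",g,(384,266,420,314),110)):
    sub=a[y0:y1,x0:x1];print(np.sort(sub[...,0].ravel())[-120:-1:17])
    s=cv2.resize(sub.astype(np.float32),None,fx=8,fy=8,interpolation=cv2.INTER_CUBIC)
    m=(((s[...,0]-s[...,2])>45)&(s[...,0]>th)).astype(np.uint8)
    cs,_=cv2.findContours(m,cv2.RETR_EXTERNAL,cv2.CHAIN_APPROX_NONE);c=max(cs,key=cv2.contourArea)
    px=(c[:,0,:]+.5)/8-.5+[x0,y0]
    w=bp(n,px,.084)[:,:2]
    r=cv2.minAreaRect((w*1000).astype(np.float32));print(n,len(c),r)
```

```text
[104 105 105 106 108 112 115]
top 215 ((521.319091796875, -342.08563232421875), (13.69752311706543, 26.221031188964844), 8.256808280944824)
[119 120 121 124 126 129 132]
side 288 ((524.0982055664062, -343.4437561035156), (19.632585525512695, 31.411779403686523), 4.534417629241943)
```

Run:
```python
from fit import *
f=np.load('top0.npy').astype(int);g=np.load('side0.npy').astype(int)
for n,a,(x0,y0,x1,y1) in(("top",f,(394,192,424,218)),("side",g,(384,266,420,314))):
  s=cv2.resize(a[y0:y1,x0:x1].astype(np.float32),None,fx=8,fy=8,interpolation=cv2.INTER_CUBIC)
  for th in (85,90,95,100,105,110):
    m=(((s[...,0]-s[...,2])>30)&(s[...,0]>th)).astype(np.uint8)
    cs,_=cv2.findContours(m,cv2.RETR_EXTERNAL,cv2.CHAIN_APPROX_NONE);c=max(cs,key=cv2.contourArea)
    w=bp(n,(c[:,0,:]+.5)/8-.5+[x0,y0],.084)[:,:2]
    r=cv2.minAreaRect((w*1000).astype(np.float32));print(n,th,np.round(r[0],1),np.round(r[1],1),round(r[2],1))
for t in(.1,.2,.3):
  P=(.5225,-.343,t);out=[]
  for n,a,(x0,y0,x1,y1) in(("top",f,(390,188,426,222)),("side",g,(380,262,424,318))):
    k=10;s=cv2.resize(a[y0:y1,x0:x1,::-1].astype(np.uint8),None,fx=k,fy=k,interpolation=cv2.INTER_CUBIC)
    for p in PARTS:
        q=p.reshape(2,2,2,3)
        for zi in(0,1):
            u=(pj(n,j2w(np.array([q[0,0,zi],q[0,1,zi],q[1,1,zi],q[1,0,zi]]),P))-[x0,y0]+.5)*k
            cv2.polylines(s,[u.astype(np.int32)],True,(0,255,0) if p is PARTS[1] else (255,255,0),1)
    out.append(cv2.resize(s,(260,int(s.shape[0]*260/s.shape[1]))))
  cv2.imwrite(f'pics/ov{t}.png',np.vstack(out))
cv2.imwrite('pics/ovscr.png',np.hstack([cv2.imread(f'pics/ov{t}.png') for t in(.1,.2,.3)]))
```

```text
top 85 [ 520.2 -341.3] [20.  31.5] 8.6
top 90 [ 520.5 -341.5] [19.6 30.9] 8.6
top 95 [ 520.6 -341.8] [19.5 30.4] 8.6
top 100 [ 522.1 -342.1] [18.2 30.1] 2.5
top 105 [ 521.5 -342.4] [16.9 28.8] 8.9
top 110 [ 521.5 -342.5] [13.7 27.1] 7.7
side 85 [ 522.6 -344.4] [23.6 34.7] 10.5
side 90 [ 522.8 -344.3] [23.  34.7] 10.5
side 95 [ 523.2 -344.1] [22.4 34.3] 9.6
side 100 [ 523.5 -343.8] [21.8 33.8] 9.5
side 105 [ 524.5 -343.5] [21.4 33.5] 4.1
side 110 [ 524.3 -342.9] [20.8 32.3] 6.8
```

View pics/ovscr.png

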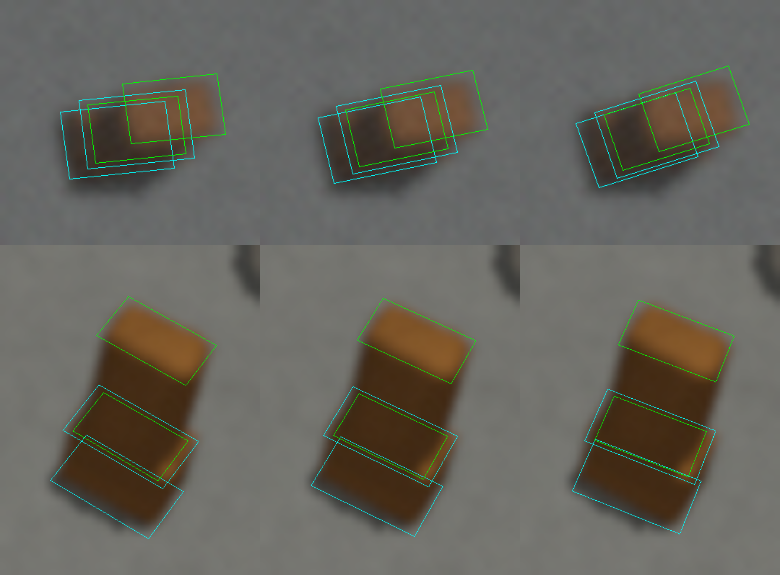

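```bash
cat > go.py <<'E'
from h import *
import sys
# usage: go.py w X Y Z yawY_deg   (world, TCP)   or   go.py j x y z(mm jig of GRASP pt at 155) angle rel jig deg of tool y
a=list(map(float,sys.argv[2:6]))
J=np.load('jig.npy')
if sys.argv[1]=='w': p=np.array(a[:3]);th=np.deg2rad(a[3])
else:
    p=j2w([np.array(a[:3])/1000],J)[0]+[0,0,.155];th=np.deg2rad(a[3])+J[2]
y=np.array([np.cos(th),np.sin(th),0]);z=np.array([0,0,-1.]);x=np.cross(y,z)
Rt=R.from_matrix(np.c_[x,y,z])
s=read_state();R0=R.from_quat(s['tcp_rot'])
d=R0.inv().apply(p-s['eef_pos'])*100;rv=(R0.inv()*Rt).as_rotvec(degrees=True)
print('t',s['time_s'],'xyz cm',d.round(2),'dr',rv.round(1),'target',p.round(4))
print('now grasp pt jig mm',(w2j([s['eef_pos']+R0.apply([0,0,.155])],J)[0]*1000).round(1),'j',s['joints'].round(2),'F',s['ft_force'].round(1),'op',round(s['opening']*1000,1))
E
python3 go.py w .522 -.3425 .30 -170.3
```

```text
t 1.3 xyz cm [61.54 65.55 10.47] dr [ 0.  -0.  56.8] target [ 0.522  -0.3425  0.3   ]
now grasp pt jig mm [-304.   550.6  249.7] j [ 1.44  0.26  0.11 -0.   -1.42 -0.28] F [ 0.7 -0.3 -0.9] op 85.8
```

```bash
T='{"claw":100,"xyz":[61.54,65.55,10.47],"dr":[0,0,56.8]}'; echo; python3 -m handwheel '[{"claw":100,"xyz":[61.5,65.5,6],"dr":[0,0,56.8]},{"claw":100,"xyz":[61.5,65.5,6],"dr":[0,0,56.8]},{"claw":100,"xyz":[61.5,65.5,6],"dr":[0,0,56.8]},{"claw":100,"xyz":[61.5,65.5,6],"dr":[0,0,56.8]},{"claw":100,"xyz":[61.5,65.5,6],"dr":[0,0,56.8]},{"claw":100,"xyz":[61.5,65.5,6],"dr":[0,0,56.8]},{"claw":100,"xyz":[61.5,65.5,6],"dr":[0,0,56.8]},{"claw":100,"xyz":[61.5,65.5,6],"dr":[0,0,56.8]},{"claw":100,"xyz":[61.5,65.5,6],"dr":[0,0,56.8]},{"claw":100,"xyz":[61.5,65.5,6],"dr":[0,0,56.8]},{"claw":100,"xyz":[61.5,65.5,6],"dr":[0,0,56.8]},{"claw":100,"xyz":[61.5,65.5,6],"dr":[0,0,56.8]},{"claw":100,"xyz":[61.5,65.5,6],"dr":[0,0,56.8]},{"claw":100,"xyz":[61.5,65.5,6],"dr":[0,0,56.8]},{"claw":100,"xyz":[61.5,65.5,6],"dr":[0,0,56.8]},{"claw":100,"xyz":[61.5,65.5,6],"dr":[0,0,56.8]},{"claw":100,"xyz":[61.5,65.5,6],"dr":[0,0,56.8]},{"claw":100,"xyz":[61.5,65.5,6],"dr":[0,0,56.8]},{"claw":100,"xyz":[61.5,65.5,10],"dr":[0,0,56.8]},{"claw":100,"xyz":[61.5,65.5,10],"dr":[0,0,56.8]}]' 40; python3 go.py w .522 -.3425 .225 -170.3
```

```text
time_s: 3.3
eef_pos: [0.5206, -0.3423, 0.2984]
tcp_rot: [0.763, -0.646, -0.006, 0.001]
ft_force: [-0.5, 0.6, -0.8]
opening: 0.0855
t 3.3 xyz cm [ 0.1  -0.2   7.34] dr [ 0.5  0.4 -0.2] target [ 0.522  -0.3425  0.225 ]
now grasp pt jig mm [ -46.7 -308.7  143.4] j [-0.33  0.45  0.12 -0.   -1.25  0.5 ] F [-0.5  0.6 -0.8] op 85.5
```

```bash
python3 -m handwheel '[{"claw":100,"xyz":[0.1,-0.2,3.5],"dr":[0.5,0.4,-0.2]},{"claw":100,"xyz":[0.1,-0.2,7.4],"dr":[0.5,0.4,-0.2]},{"claw":100,"xyz":[0.1,-0.2,7.4],"dr":[0.5,0.4,-0.2]},{"claw":100,"xyz":[0.1,-0.2,7.4],"dr":[0.5,0.4,-0.2]}]'
python3 - <<'E'
from h import *
f=grab_frame("side");crop("s",f,340,180,480,320,'g1');f=grab_frame("top");crop("t",f,340,130,480,260,'g2',5)
E
python3 go.py w .522 -.3425 .224 -170.3
```

```text
time_s: 3.7
eef_pos: [0.5244, -0.3422, 0.2324]
tcp_rot: [0.766, -0.643, 0.006, -0.001]
ft_force: [0.4, -0.3, 0.7]
opening: 0.0853
t 3.8 xyz cm [-0.08  0.31  1.  ] dr [-0.7 -0.6  0.2] target [ 0.522  -0.3425  0.224 ]
now grasp pt jig mm [ -38.8 -311.7   79.1] j [-0.33  0.5   0.02  0.   -1.08  0.5 ] F [ 0.3 -0.1 -0.2] op 85.4
```

View pics/g1.png

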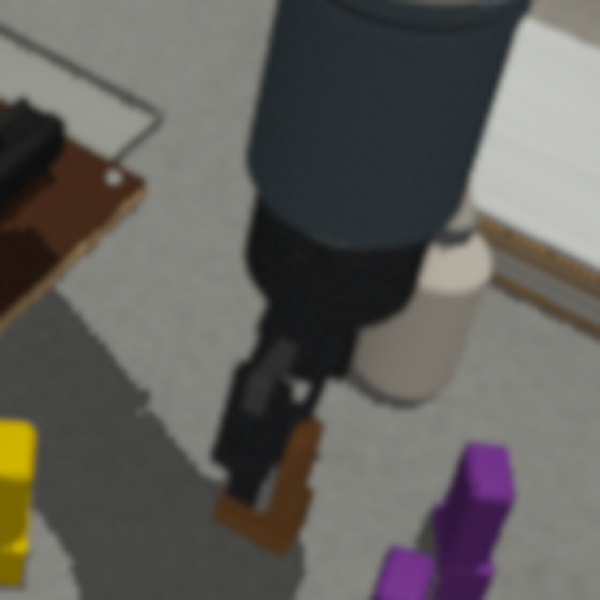

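View pics/g2.png

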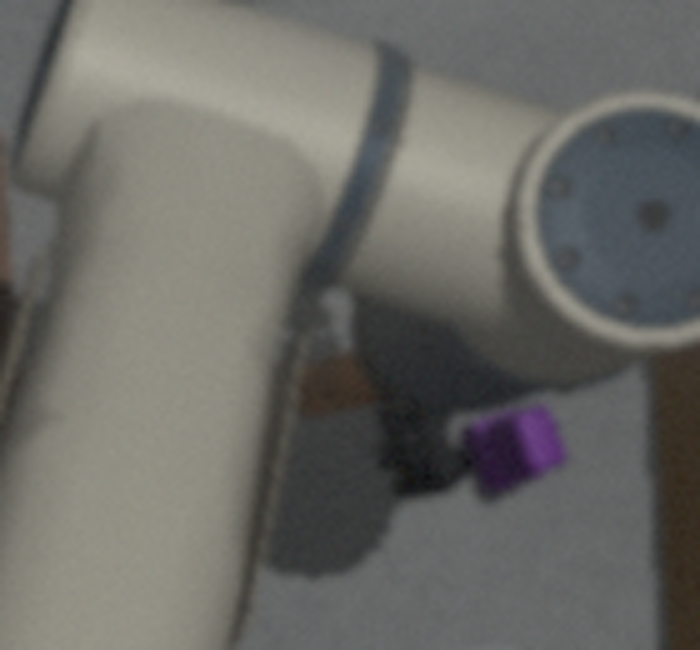

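```bash
for i in 1 2; do python3 -m handwheel '[{"claw":100,"xyz":[0,0,0],"dr":[0,0,0]}]'|grep -v force; python3 go.py w .522 -.3425 .224 -170.3|head -1; done
```

```text
time_s: 3.9
eef_pos: [0.5248, -0.3426, 0.2335]
tcp_rot: [0.765, -0.643, 0.008, -0.002]
opening: 0.0853
t 3.9 xyz cm [-0.07  0.28  0.95] dr [-0.7 -0.5  0.2] target [ 0.522  -0.3425  0.224 ]
time_s: 4.0
eef_pos: [0.5244, -0.3426, 0.2325]
tcp_rot: [0.765, -0.644, 0.007, -0.001]
opening: 0.0855
t 4.0 xyz cm [-0.06  0.25  0.85] dr [-0.6 -0.5  0.2] target [ 0.522  -0.3425  0.224 ]
```

```bash
python3 -m handwheel '[{"claw":100,"xyz":[-0.05,0.25,0.9],"dr":[-0.6,-0.5,0]},{"claw":100,"xyz":[-0.05,0.25,0.9],"dr":[-0.6,-0.5,0]},{"claw":100,"xyz":[-0.05,0.25,0.9],"dr":[-0.6,-0.5,0]},{"claw":100,"xyz":[-0.05,0.25,0.9],"dr":[-0.6,-0.5,0]}]'|grep -v force; python3 go.py w .522 -.3425 .224 -170.3|head -1
```

```text
time_s: 4.4
eef_pos: [0.5216, -0.3426, 0.2216]
tcp_rot: [0.765, -0.644, -0.001, 0.0]
opening: 0.0852
t 4.4 xyz cm [-0.   -0.04 -0.24] dr [0.1 0.1 0.2] target [ 0.522  -0.3425  0.224 ]
```

```bash
python3 -m handwheel '[{"claw":100,"xyz":[0,0,-0.2],"dr":[0,0,0]},{"claw":15,"xyz":[0,0,-0.2],"dr":[0,0,0]},{"claw":15,"xyz":[0,0,-0.2],"dr":[0,0,0]},{"claw":15,"xyz":[0,0,-0.2],"dr":[0,0,0]},{"claw":15,"xyz":[0,0,-0.2],"dr":[0,0,0]},{"claw":15,"xyz":[0,0,-0.2],"dr":[0,0,0]},{"claw":15,"xyz":[0,0,-0.2],"dr":[0,0,0]},{"claw":15,"xyz":[0,0,-0.2],"dr":[0,0,0]}]' 50;python3 go.py w .522 -.3425 .224 -170.3
python3 - <<'E'
from h import *
f=grab_frame("side");crop("s",f,340,180,480,320,'g3')
E
```

```text
time_s: 5.2
eef_pos: [0.5215, -0.3424, 0.2234]
tcp_rot: [0.765, -0.644, -0.001, 0.0]
ft_force: [-0.6, 0.2, -1.8]
opening: 0.0212
t 5.2 xyz cm [ 0.02 -0.05 -0.06] dr [0.1 0.1 0.2] target [ 0.522  -0.3425  0.224 ]
now grasp pt jig mm [ -44.7 -309.7   68.4] j [-0.33  0.51  0.01 -0.   -1.08  0.5 ] F [-0.6  0.2 -1.8] op 21.2
```

View pics/g3.png

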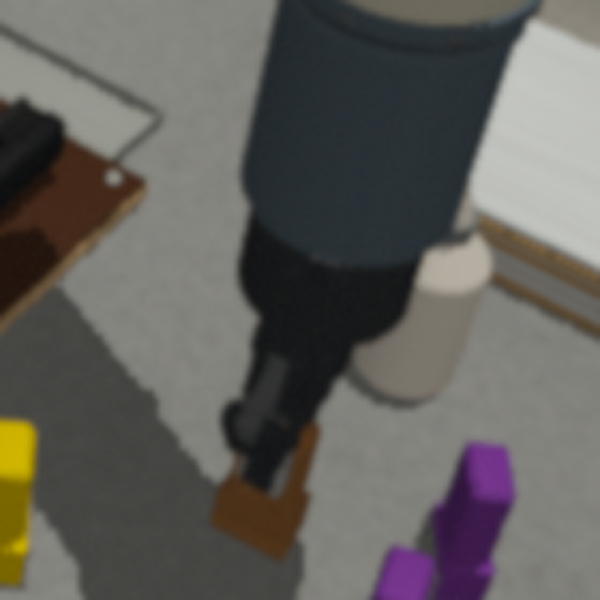

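```bash
python3 go.py j 10 -37 175 180
```

```text
t 5.25 xyz cm [-26.45  -8.71 -10.62] dr [0.1 0.1 7. ] target [ 0.5623 -0.0671  0.33  ]
now grasp pt jig mm [ -44.7 -309.7   68.4] j [-0.33  0.51  0.01 -0.   -1.08  0.5 ] F [-1.1  0.2 -1.4] op 21.4
```

```bash
python3 -m handwheel '[{"claw":15,"xyz":[0,0,-3],"dr":[0,0,0]},{"claw":15,"xyz":[0,0,-7],"dr":[0,0,0]},{"claw":15,"xyz":[0,0,-10.6],"dr":[0,0,0]},{"claw":15,"xyz":[-3,-1,-10.6],"dr":[0,0,1]},{"claw":15,"xyz":[-7,-2.3,-10.6],"dr":[0,0,2]},{"claw":15,"xyz":[-11,-3.6,-10.6],"dr":[0,0,3]},{"claw":15,"xyz":[-15,-4.9,-10.6],"dr":[0,0,4]},{"claw":15,"xyz":[-19,-6.3,-10.6],"dr":[0,0,5]},{"claw":15,"xyz":[-23,-7.6,-10.6],"dr":[0,0,6]},{"claw":15,"xyz":[-26.4,-8.7,-10.6],"dr":[0.1,0.1,7]},{"claw":15,"xyz":[-26.4,-8.7,-10.6],"dr":[0.1,0.1,7]},{"claw":15,"xyz":[-26.4,-8.7,-10.6],"dr":[0.1,0.1,7]},{"claw":15,"xyz":[-26.4,-8.7,-10.6],"dr":[0.1,0.1,7]},{"claw":15,"xyz":[-26.4,-8.7,-10.6],"dr":[0.1,0.1,7]}]'; python3 go.py j 10 -37 175 180
python3 - <<'E'
from h import *
f=grab_frame("side");crop("s",f,225,120,385,240,'g4');f=grab_frame("top");crop("t",f,220,100,380,220,'g5')
E
```

```text
time_s: 6.65
eef_pos: [0.5621, -0.0686, 0.3299]
tcp_rot: [0.724, -0.69, -0.0, 0.0]
ft_force: [-0.5, -0.6, -1.3]
opening: 0.0213
t 6.65 xyz cm [-0.15 -0.02 -0.01] dr [ 0. -0. -0.] target [ 0.5623 -0.0671  0.33  ]
now grasp pt jig mm [  9.7 -38.5 174.9] j [ 0.15  0.32  0.01  0.   -1.26 -0.11] F [-0.5 -0.6 -1.3] op 21.3
```

View pics/g4.png

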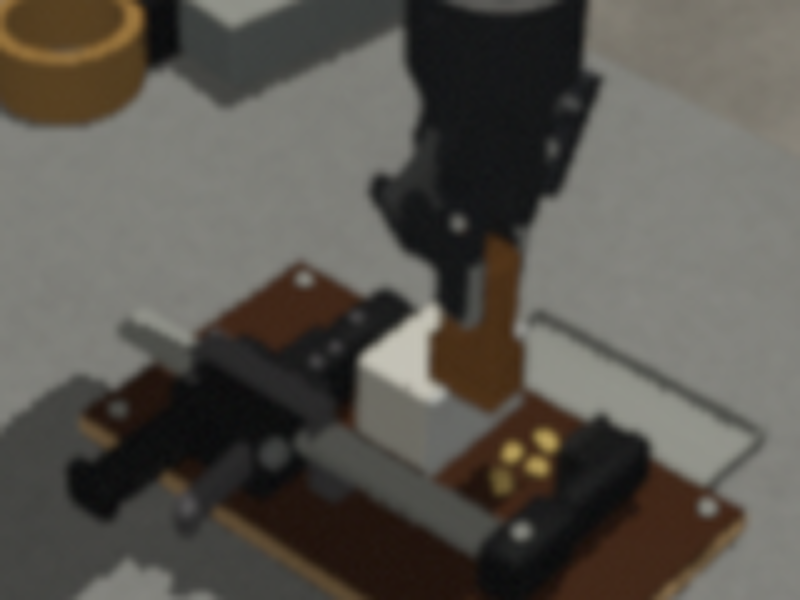

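View pics/g5.png

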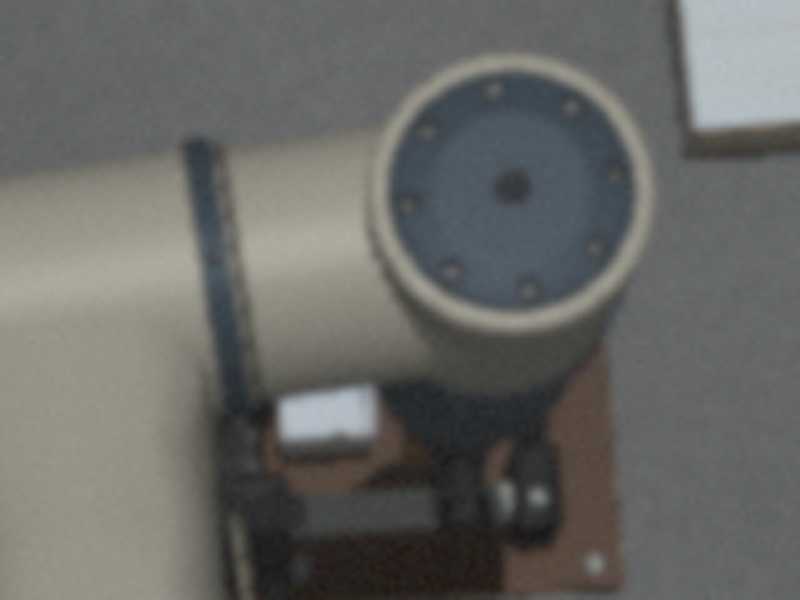

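Run:
```python
from h import *
J=np.load('jig.npy')
px=(np.array([[431,374],[490,413],[523,391]])+.5)/5-.5+[225,120]
print((w2j(bp("side",px,.1065),J)*1000).round(1))
# block/jaw corners in side: block bottom front-right corner (-y,-x), top corners
px=(np.array([[357,367],[432,403],[522,330]])+.5)/5-.5+[225,120]
print((w2j(bp("side",px,.068),J)*1000).round(1))
px=(np.array([[430,474]])+.5)/5-.5+[225,120]
print((w2j(bp("side",px,.018),J)*1000).round(1))
P=j2w(np.array([[.038,-.071,.063],[.074,-.071,.063],[.08,-.071,.066],[.038,-.071,.029],[.018,-.008,.018],[.018,-.008,.068],[.094,-.008,.068]]),J)
print(((pj("side",P)-[225,120]+.5)*5).round(0))
```

```text
[[  3.3 -19.2 106.5]
 [  0.6 -57.1 106.5]
 [ 22.8 -58.9 106.5]]
[[17.1 38.8 68. ]
 [21.6 -6.1 68. ]
 [94.5 -4.4 68. ]]
[[23.6 -5.3 18. ]]
[[558. 455.]
 [603. 417.]
 [611. 407.]
 [553. 505.]
 [428. 483.]
 [431. 409.]
 [527. 334.]]
```

```bash
python3 -m handwheel '[{"claw":15,"xyz":[0,0,3],"dr":[0,0,0]},{"claw":15,"xyz":[0,0,6],"dr":[0,0,0]},{"claw":15,"xyz":[0,0,8],"dr":[0,0,0]},{"claw":15,"xyz":[0,0,8.6],"dr":[0,0,0]},{"claw":15,"xyz":[0,0,8.6],"dr":[0,0,0]},{"claw":15,"xyz":[0,0,8.6],"dr":[0,0,0]},{"claw":15,"xyz":[0,0,8.6],"dr":[0,0,0]}]'; python3 go.py j 10 -38 88 180
python3 - <<'E'
from h import *
f=grab_frame("side");crop("s",f,225,120,385,240,'g6')
E
```

```text
time_s: 7.45
eef_pos: [0.5628, -0.0677, 0.2454]
tcp_rot: [0.725, -0.689, 0.001, -0.001]
ft_force: [-0.0, 0.1, 0.1]
opening: 0.0216
t 7.45 xyz cm [0.04 0.05 0.24] dr [-0.1 -0.   0. ] target [ 0.5623 -0.0681  0.243 ]
now grasp pt jig mm [ 10.8 -37.6  90.4] j [ 0.16  0.39 -0.13  0.   -1.06 -0.11] F [-0.   0.1  0.1] op 21.6
```

View pics/g6.png

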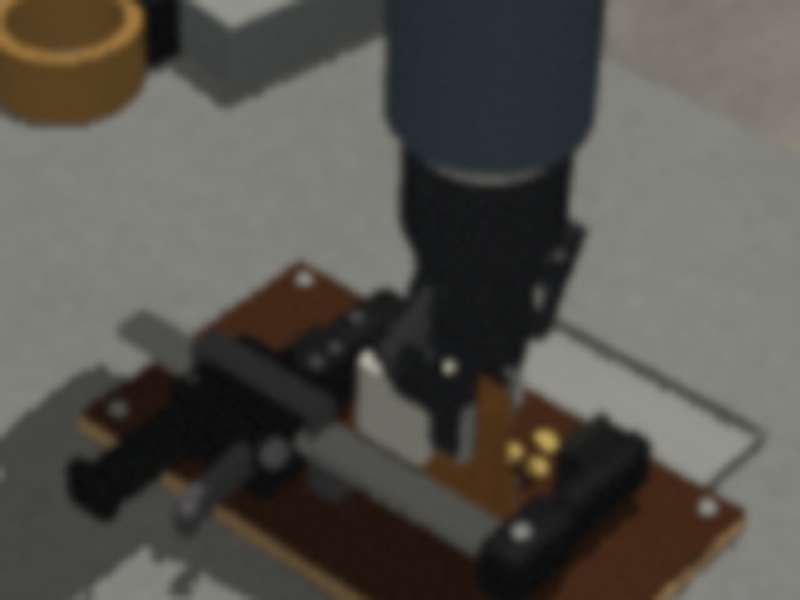

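```bash
python3 -m handwheel '[{"claw":15,"xyz":[0,0,0.25],"dr":[0,0,0]},{"claw":15,"xyz":[0,0,0.25],"dr":[0,0,0]},{"claw":15,"xyz":[0,0,0.25],"dr":[0,0,0]},{"claw":15,"xyz":[0,0,0.25],"dr":[0,0,0]}]'; python3 go.py j 104 -38 87.5 180
```

```text
time_s: 7.9
eef_pos: [0.5623, -0.0676, 0.2415]
tcp_rot: [0.725, -0.689, 0.0, 0.0]
ft_force: [0.1, -1.0, -1.5]
opening: 0.0215
t 7.9 xyz cm [ 0.05 -9.4  -0.1 ] dr [ 0. -0.  0.] target [ 0.6562 -0.0635  0.2425]
now grasp pt jig mm [ 10.  -37.5  86.5] j [ 0.16  0.39 -0.13  0.   -1.05 -0.11] F [ 0.1 -1.  -1.5] op 21.5
```

```bash
python3 -m handwheel '[{"claw":15,"xyz":[0,-0.3,-0.07],"dr":[0,0,0]},{"claw":15,"xyz":[0,-0.9,-0.07],"dr":[0,0,0]},{"claw":15,"xyz":[0,-1.5,-0.07],"dr":[0,0,0]},{"claw":15,"xyz":[0,-2.1,-0.07],"dr":[0,0,0]},{"claw":15,"xyz":[0,-2.7,-0.07],"dr":[0,0,0]},{"claw":15,"xyz":[0,-3.3,-0.07],"dr":[0,0,0]},{"claw":15,"xyz":[0,-3.9,-0.07],"dr":[0,0,0]},{"claw":15,"xyz":[0,-4.5,-0.07],"dr":[0,0,0]},{"claw":15,"xyz":[0,-5.1,-0.07],"dr":[0,0,0]},{"claw":15,"xyz":[0,-5.7,-0.07],"dr":[0,0,0]}]'; python3 go.py j 104 -38 87.5 180
python3 - <<'E'
from h import *
f=grab_frame("side");crop("s",f,225,120,385,240,'g7')
E
```

```text
time_s: 8.9
eef_pos: [0.6197, -0.0648, 0.2421]
tcp_rot: [0.725, -0.689, -0.0, 0.0]
ft_force: [-0.4, -0.1, -1.4]
opening: 0.0211
t 8.9 xyz cm [ 0.05 -3.66 -0.04] dr [ 0. -0.  0.] target [ 0.6562 -0.0635  0.2425]
now grasp pt jig mm [ 67.4 -37.5  87.1] j [ 0.15  0.49  0.03  0.   -1.11 -0.1 ] F [-0.4 -0.1 -1.4] op 21.1
```

View pics/g7.png

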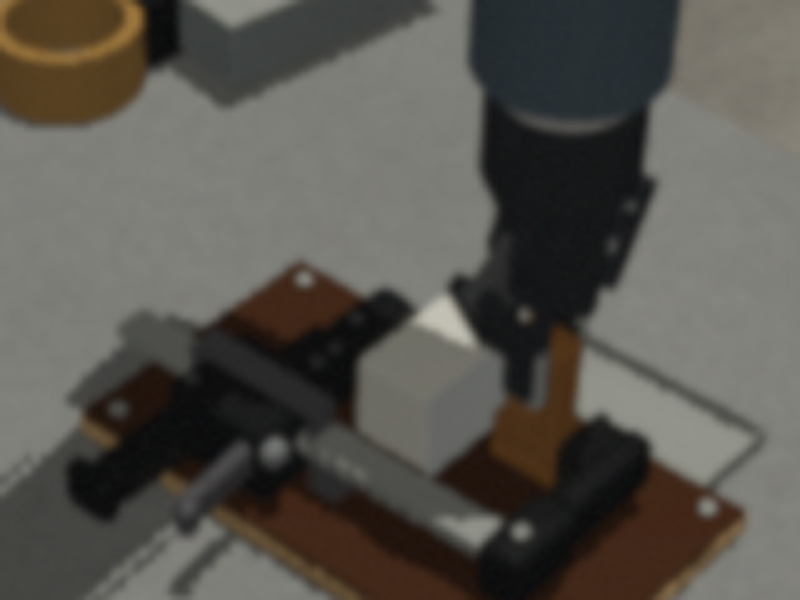

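```bash
python3 -m handwheel '[{"claw":15,"xyz":[0,-0.5,0],"dr":[0,0,0]},{"claw":15,"xyz":[0,-1.0,0],"dr":[0,0,0]},{"claw":15,"xyz":[0,-1.5,0],"dr":[0,0,0]},{"claw":15,"xyz":[0,-2.0,0],"dr":[0,0,0]},{"claw":15,"xyz":[0,-2.5,0],"dr":[0,0,0]},{"claw":15,"xyz":[0,-3.0,0],"dr":[0,0,0]},{"claw":15,"xyz":[0,-3.5,0],"dr":[0,0,0]},{"claw":15,"xyz":[0,-3.9,0],"dr":[0,0,0]},{"claw":15,"xyz":[0,-3.9,0],"dr":[0,0,0]},{"claw":15,"xyz":[0,-3.9,0],"dr":[0,0,0]},{"claw":15,"xyz":[0,-3.9,-4],"dr":[0,0,0]},{"claw":15,"xyz":[0,-3.9,-8],"dr":[0,0,0]},{"claw":15,"xyz":[0,-3.9,-12],"dr":[0,0,0]},{"claw":15,"xyz":[0,-3.9,-12],"dr":[0,0,0]}]'; python3 go.py w .522 -.3425 .33 -170.3
python3 - <<'E'
from h import *
f=grab_frame("side");crop("s",f,225,120,385,240,'g8');f=grab_frame("top");crop("t",f,220,100,380,220,'g9')
for c in("side","top"):
  for d in trace(c,"chip0_mid"): print(c,d['score'],d['location'],d['pixels'].sum())
E
```

```text
time_s: 10.35
eef_pos: [0.6589, -0.0633, 0.37]
tcp_rot: [0.725, -0.689, 0.005, -0.004]
ft_force: [2.2, -0.3, 0.4]
opening: 0.0212
t 10.35 xyz cm [27.19 15.12  3.85] dr [-0.7 -0.1 -6.8] target [ 0.522  -0.3425  0.33  ]
now grasp pt jig mm [108.6 -38.2 215. ] j [ 0.14  0.49  0.36  0.   -1.43 -0.09] F [ 2.2 -0.3  0.4] op 21.2
side 0.48 [158.5, 198.2] 1636
```

View pics/g8.png

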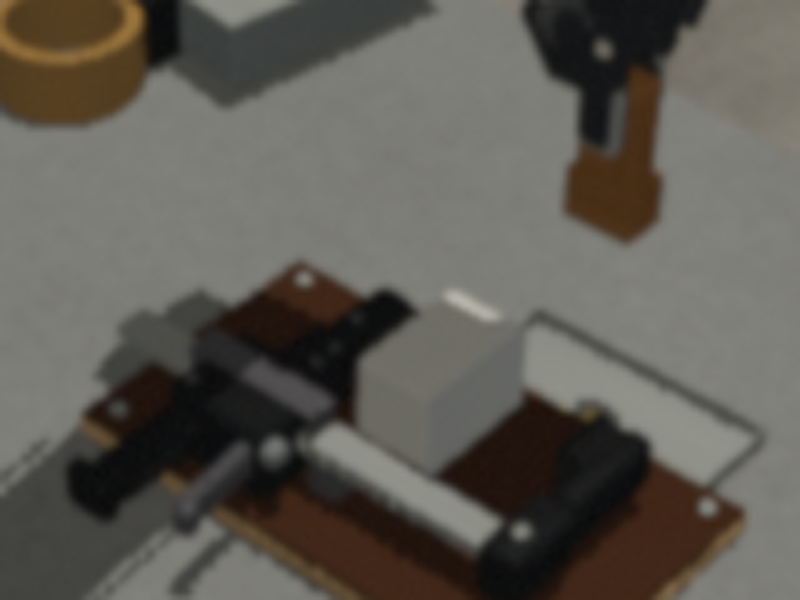

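View pics/g9.png

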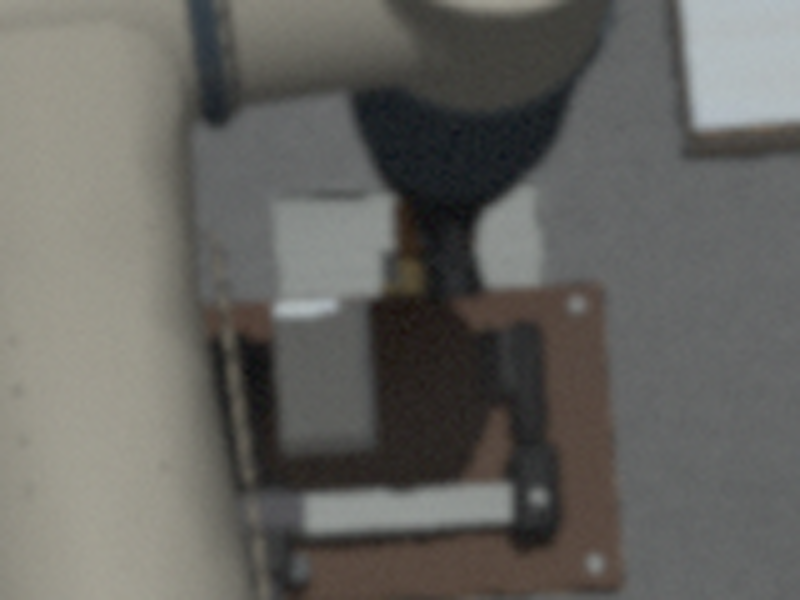

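```bash
python3 -m handwheel '[{"claw":15,"xyz":[4,2.2,1],"dr":[0,0,-1]},{"claw":15,"xyz":[8,4.4,2],"dr":[0,0,-2]},{"claw":15,"xyz":[12,6.6,2.5],"dr":[0,0,-3]},{"claw":15,"xyz":[16,8.9,3],"dr":[0,0,-4]},{"claw":15,"xyz":[20,11.1,3.4],"dr":[0,0,-5]},{"claw":15,"xyz":[24,13.3,3.8],"dr":[0,0,-6]},{"claw":15,"xyz":[27.2,15.1,3.8],"dr":[0,0,-6.8]},{"claw":15,"xyz":[27.2,15.1,3.8],"dr":[0,0,-6.8]},{"claw":15,"xyz":[27.2,15.1,3.8],"dr":[0,0,-6.8]},{"claw":15,"xyz":[27.2,15.1,3.8],"dr":[0,0,-6.8]}]'; python3 go.py w .522 -.3425 .2245 -170.3
python3 - <<'E'
from h import *
f=grab_frame("side");np.save('s.npy',f);crop("s",f,300,170,390,240,'g10');f=grab_frame("top");np.save('t.npy',f);crop("t",f,260,120,360,195,'g11')
E
```

```text
time_s: 11.55
eef_pos: [0.521, -0.3415, 0.3232]
tcp_rot: [0.764, -0.645, -0.001, 0.0]
ft_force: [-0.1, 0.6, -0.7]
opening: 0.021
t 11.55 xyz cm [ 0.13 -0.09  9.87] dr [ 0.1  0.1 -0. ] target [ 0.522  -0.3425  0.2245]
now grasp pt jig mm [ -45.  -308.8  168.2] j [-0.33  0.43  0.16 -0.   -1.3   0.5 ] F [-0.1  0.6 -0.7] op 21.0
```

View pics/g10.png

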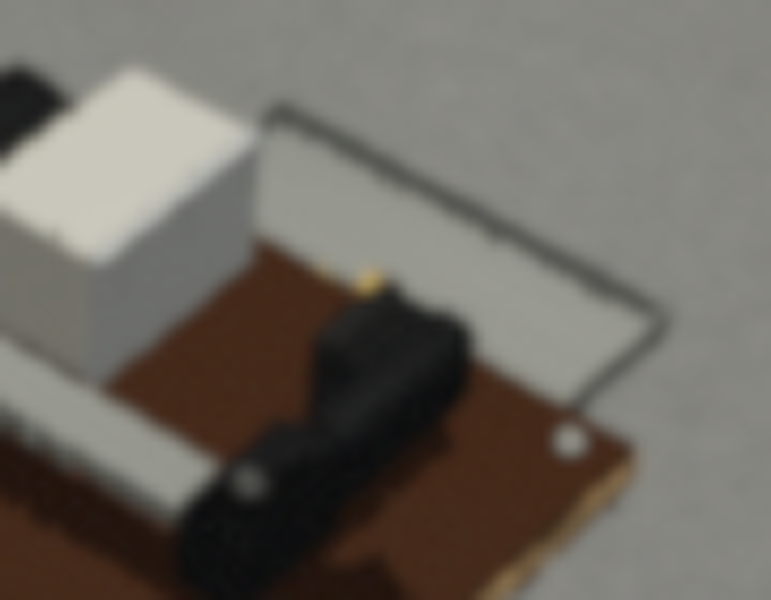

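View pics/g11.png

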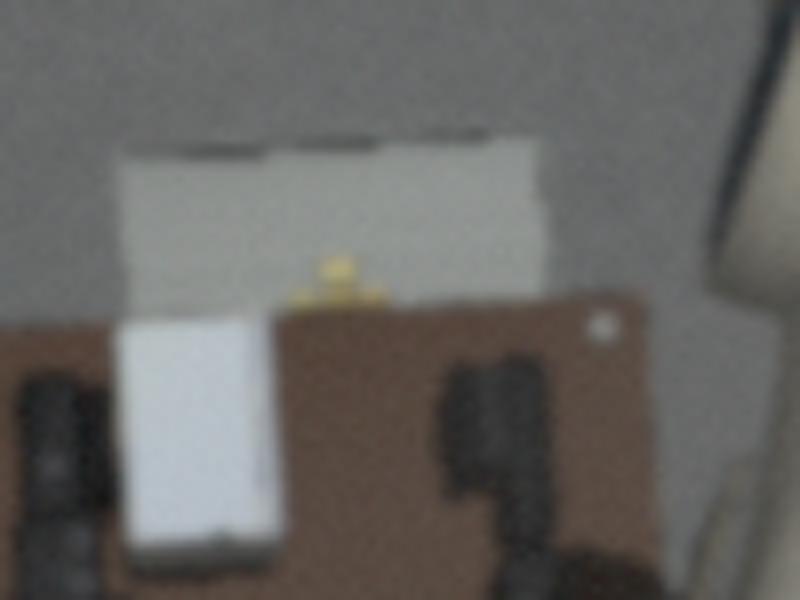

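Run:
```python
from h import *
J=np.load('jig.npy')
px=(np.array([[338,268],[303,298],[342,296],[378,296]])+.5)/8-.5+[260,120]
print((w2j(bp("top",px,.006),J)*1000).round(1))
px=(np.array([[370,280],[325,270]])+.5)/8.571-.5+[300,170]
print((w2j(bp("side",px,.006),J)*1000).round(1))
print(bp("top",(np.array([[303,298],[338,268]])+.5)/8-.5+[260,120],.006))
```

```text
[[122.7 -33.2   6. ]
 [112.7 -20.4   6. ]
 [112.6 -34.    6. ]
 [111.9 -46.5   6. ]]
[[125.5 -30.5   6. ]
 [119.9 -17.4   6. ]]
[[ 0.6640135  -0.04543461  0.006     ]
 [ 0.67466071 -0.05773004  0.006     ]]
```

```bash
python3 -m handwheel '[{"claw":15,"xyz":[0.1,0,4],"dr":[0,0,0]},{"claw":15,"xyz":[0.1,0,7],"dr":[0,0,0]},{"claw":15,"xyz":[0.1,0,9],"dr":[0,0,0]},{"claw":15,"xyz":[0.1,0,9.7],"dr":[0,0,0]},{"claw":15,"xyz":[0.1,0,9.7],"dr":[0,0,0]},{"claw":15,"xyz":[0.1,0,9.7],"dr":[0,0,0]},{"claw":15,"xyz":[0.1,0,9.7],"dr":[0,0,0]}]'; python3 go.py w .522 -.3425 .2236 -170.3
```

```text
time_s: 12.35
eef_pos: [0.5217, -0.3431, 0.2289]
tcp_rot: [0.764, -0.645, 0.001, -0.0]
ft_force: [-0.4, -0.5, -2.2]
opening: 0.0212
t 12.35 xyz cm [-0.06 -0.04  0.53] dr [-0.1 -0.1 -0. ] target [ 0.522  -0.3425  0.2236]
now grasp pt jig mm [ -43.8 -310.9   73.9] j [-0.33  0.5   0.01  0.   -1.08  0.5 ] F [-0.4 -0.5 -2.2] op 21.2
```

```bash
python3 -m handwheel '[{"claw":15,"xyz":[0,0,0.4],"dr":[0,0,0]},{"claw":15,"xyz":[0,0,0.5],"dr":[0,0,0]},{"claw":15,"xyz":[0,0,0.5],"dr":[0,0,0]},{"claw":15,"xyz":[0,0,0.5],"dr":[0,0,0]}]'; python3 go.py w .522 -.3425 .2236 -170.3
```

```text
time_s: 12.75
eef_pos: [0.5214, -0.3432, 0.2234]
tcp_rot: [0.764, -0.645, 0.001, -0.0]
ft_force: [-0.3, 1.4, 5.7]
opening: 0.0212
t 12.75 xyz cm [-0.06 -0.07 -0.02] dr [-0.1 -0.1 -0. ] target [ 0.522  -0.3425  0.2236]
now grasp pt jig mm [ -44.2 -310.9   68.4] j [-0.33  0.51  0.01  0.   -1.07  0.5 ] F [-0.3  1.4  5.7] op 21.2
```

Force +6 N up: the scraper touches the table. I open and rise.

```bash
python3 -m handwheel '[{"claw":35,"xyz":[0,0,0],"dr":[0,0,0]},{"claw":60,"xyz":[0,0,0],"dr":[0,0,0]},{"claw":100,"xyz":[0,0,0],"dr":[0,0,0]},{"claw":100,"xyz":[0,0,0],"dr":[0,0,0]},{"claw":100,"xyz":[0,0,0],"dr":[0,0,0]},{"claw":100,"xyz":[0,0,-3],"dr":[0,0,0]},{"claw":100,"xyz":[0,0,-7],"dr":[0,0,0]},{"claw":100,"xyz":[0,0,-10],"dr":[0,0,0]},{"claw":100,"xyz":[0,0,-10],"dr":[0,0,0]},{"claw":100,"xyz":[0,0,-10],"dr":[0,0,0]}]'; python3 go.py j -71 79 120 -90
python3 - <<'E'
from h import *
f=grab_frame("side");crop("s",f,340,180,480,320,'g12')
E
```

```text
time_s: 13.75
eef_pos: [0.5211, -0.343, 0.3227]
tcp_rot: [0.764, -0.645, 0.001, -0.0]
ft_force: [-0.4, 0.6, -1.1]
opening: 0.0854
t 13.75 xyz cm [-38.99  -2.01   4.76] dr [ -0.   -0.1 -83.2] target [0.4757 0.0447 0.275 ]
now grasp pt jig mm [ -44.6 -310.5  167.7] j [-0.33  0.43  0.16 -0.   -1.29  0.5 ] F [-0.4  0.6 -1.1] op 85.4
```

View pics/g12.png

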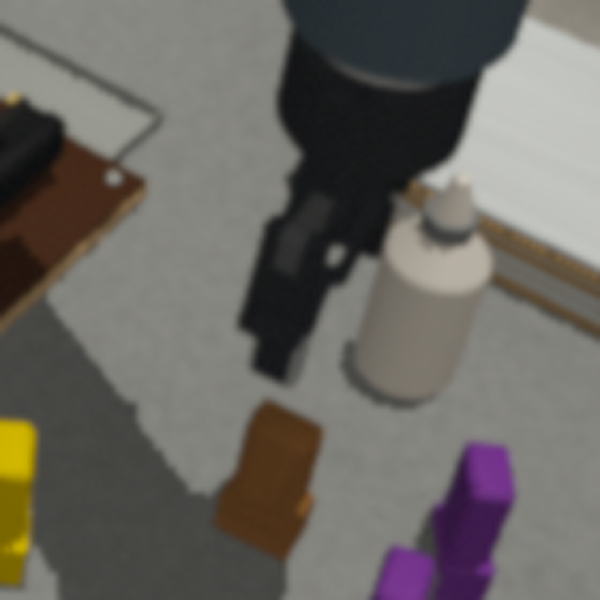

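Run:
```python
from h import *
J=np.load('jig.npy')
print('knob top',(w2j(bp("top",[[280,214.4]],.046),J)*1000).round(1))
px=(np.array([[275,250],[183,318],[240,250],[80,285]])+.5)/5-.5+[225,160]
print('knob,trig tip,trig root, grip end (side)',(w2j(bp("side",px,.050),J)*1000).round(1))
```

```text
knob top [[-51.2  36.7  46. ]]
knob,trig tip,trig root, grip end (side) [[ -40.5   41.3   50. ]
 [-104.3   41.6   50. ]
 [ -52.    54.    50. ]
 [-121.5   94.4   50. ]]
```

```bash
python3 go.py j -78 79 120 -90; python3 -m handwheel '[{"claw":100,"xyz":[-4,-0.2,0],"dr":[0,0,-8]},{"claw":100,"xyz":[-8,-0.4,0],"dr":[0,0,-16]},{"claw":100,"xyz":[-12,-0.7,0],"dr":[0,0,-24]},{"claw":100,"xyz":[-16,-1,0],"dr":[0,0,-32]},{"claw":100,"xyz":[-20,-1.2,0],"dr":[0,0,-40]},{"claw":100,"xyz":[-24,-1.3,0],"dr":[0,0,-48]},{"claw":100,"xyz":[-28,-1.4,1],"dr":[0,0,-56]},{"claw":100,"xyz":[-32,-1.4,2],"dr":[0,0,-64]},{"claw":100,"xyz":[-36,-1.4,3],"dr":[0,0,-72]},{"claw":100,"xyz":[-38.9,-1.4,4.7],"dr":[0,0,-80]},{"claw":100,"xyz":[-38.9,-1.4,4.7],"dr":[0,0,-83.2]},{"claw":100,"xyz":[-38.9,-1.4,4.7],"dr":[0,0,-83.2]},{"claw":100,"xyz":[-38.9,-1.4,4.7],"dr":[0,0,-83.2]},{"claw":100,"xyz":[-38.9,-1.4,4.7],"dr":[0,0,-83.2]}]' 40; python3 go.py j -78 79 41 -90
python3 - <<'E'
from h import *
f=grab_frame("side");np.save('s.npy',f);crop("s",f,225,120,385,240,'g13');f=grab_frame("top");np.save('t.npy',f);crop("t",f,220,130,360,235,'g14')
E
```

```text
t 13.8 xyz cm [-39.04  -1.35   4.68] dr [ -0.    0.1 -83.2] target [0.4687 0.0444 0.275 ]
now grasp pt jig mm [ -45.2 -310.2  166.5] j [-0.33  0.43  0.16 -0.   -1.29  0.5 ] F [ 0.2 -0.5 -0.7] op 85.6
time_s: 15.2
eef_pos: [0.4696, 0.0423, 0.275]
tcp_rot: [1.0, 0.024, -0.0, 0.0]
ft_force: [-0.5, 0.3, -0.1]
opening: 0.0852
t 15.2 xyz cm [-0.08 -0.22  7.9 ] dr [ 0.   0.  -0.1] target [0.4687 0.0444 0.196 ]
now grasp pt jig mm [-77.2  76.8 120. ] j [ 0.42  0.19 -0.33  0.   -1.06  1.2 ] F [-0.5  0.3 -0.1] op 85.2
```

View pics/g13.png

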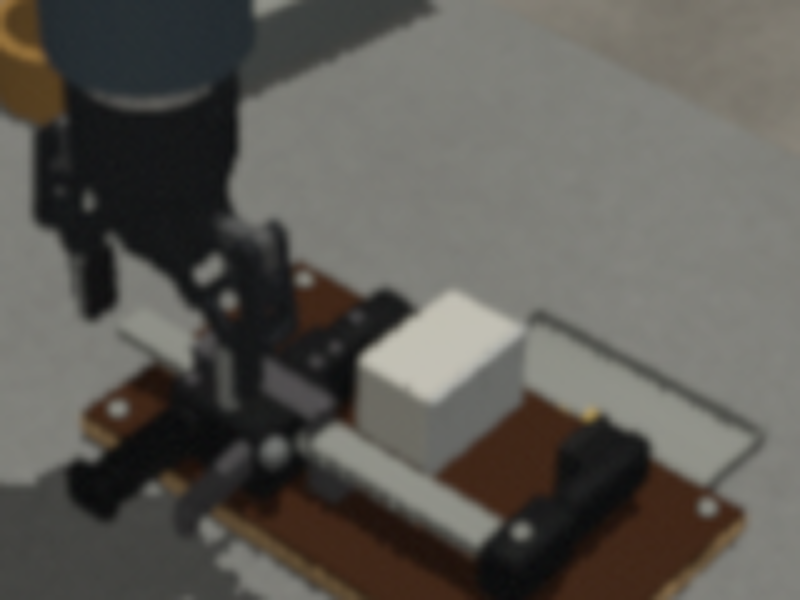

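View pics/g14.png

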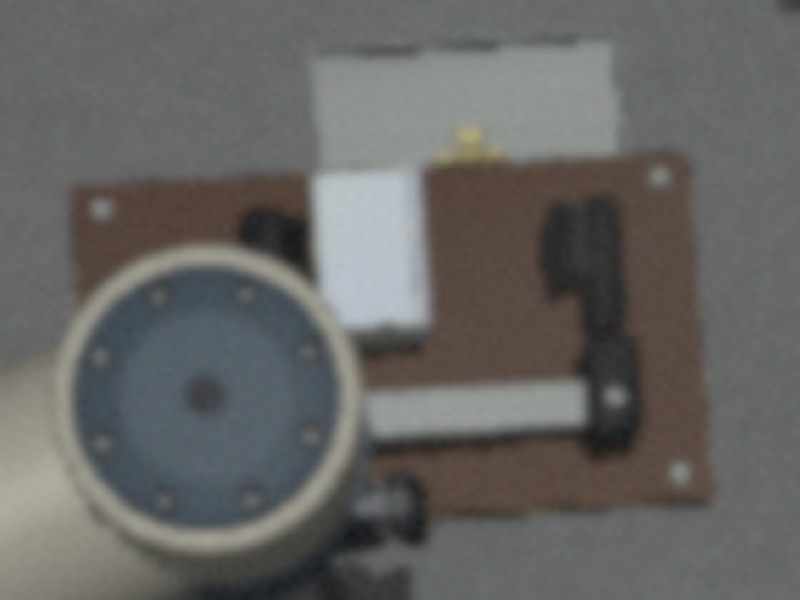

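```bash
python3 -m handwheel '[{"claw":100,"xyz":[-0.1,0,3],"dr":[0,0,0]},{"claw":100,"xyz":[-0.1,0,5.5],"dr":[0,0,0]},{"claw":100,"xyz":[-0.1,0,7],"dr":[0,0,0]},{"claw":100,"xyz":[-0.1,0,7.9],"dr":[0,0,0]},{"claw":100,"xyz":[-0.1,0,7.9],"dr":[0,0,0]},{"claw":100,"xyz":[-0.1,0,7.9],"dr":[0,0,0]},{"claw":100,"xyz":[-0.1,0,7.9],"dr":[0,0,0]}]'; python3 go.py j -78 82 40 -90
python3 - <<'E'
from h import *
f=grab_frame("side");np.save('s.npy',f);crop("s",f,225,120,385,240,'g15')
E
```

```text
time_s: 16.0
eef_pos: [0.4691, 0.0428, 0.1971]
tcp_rot: [1.0, 0.025, 0.001, -0.0]
ft_force: [-0.3, 0.5, 0.2]
opening: 0.0857
t 16.0 xyz cm [-0.03 -0.46  0.21] dr [-0.  -0.1  0. ] target [0.4685 0.0474 0.195 ]
now grasp pt jig mm [-77.4  77.5  42.1] j [ 0.43  0.28 -0.44  0.   -0.85  1.2 ] F [-0.3  0.5  0.2] op 85.7
```

View pics/g15.png

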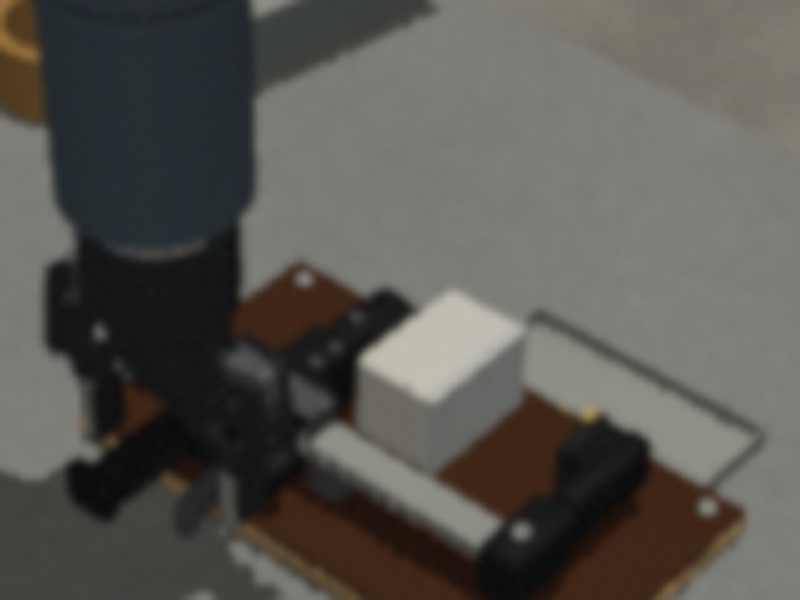

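```bash
python3 -m handwheel '[{"claw":90,"xyz":[0,-0.5,0.1],"dr":[0,0,0]},{"claw":70,"xyz":[0,-0.5,0.1],"dr":[0,0,0]},{"claw":60,"xyz":[0,-0.5,0.1],"dr":[0,0,0]},{"claw":60,"xyz":[0,-0.5,0.1],"dr":[0,0,0]},{"claw":60,"xyz":[0,-0.5,0.1],"dr":[0,0,0]}]' 30; python3 go.py j -78 82 40 -90|tail -1;  python3 -m handwheel '[{"claw":50,"xyz":[0,0,0],"dr":[0,0,0]},{"claw":42,"xyz":[0,0,0],"dr":[0,0,0]},{"claw":42,"xyz":[0,0,0],"dr":[0,0,0]},{"claw":42,"xyz":[0,0,0],"dr":[0,0,0]}]' 30; python3 go.py j -78 82 40 -90|tail -1
python3 - <<'E'
from h import *
f=grab_frame("side");np.save('s.npy',f);crop("s",f,225,120,385,240,'g16')
E
```

```text
time_s: 16.55
eef_pos: [0.4686, 0.0464, 0.1962]
tcp_rot: [1.0, 0.026, 0.0, 0.002]
ft_force: [0.2, -10.7, 7.1]
opening: 0.051
now grasp pt jig mm [-78.   80.4  41.2] j [ 0.43  0.28 -0.44  0.   -0.85  1.19] F [  0.2 -10.7   7.1] op 51.0
time_s: 16.95
eef_pos: [0.4683, 0.0482, 0.197]
tcp_rot: [1.0, 0.025, 0.001, -0.0]
ft_force: [-8.4, 2.4, 17.2]
opening: 0.0365
now grasp pt jig mm [-78.  83.  42.] j [ 0.44  0.28 -0.44 -0.   -0.85  1.18] F [-8.4  2.4 17.2] op 36.5
```

View pics/g16.png

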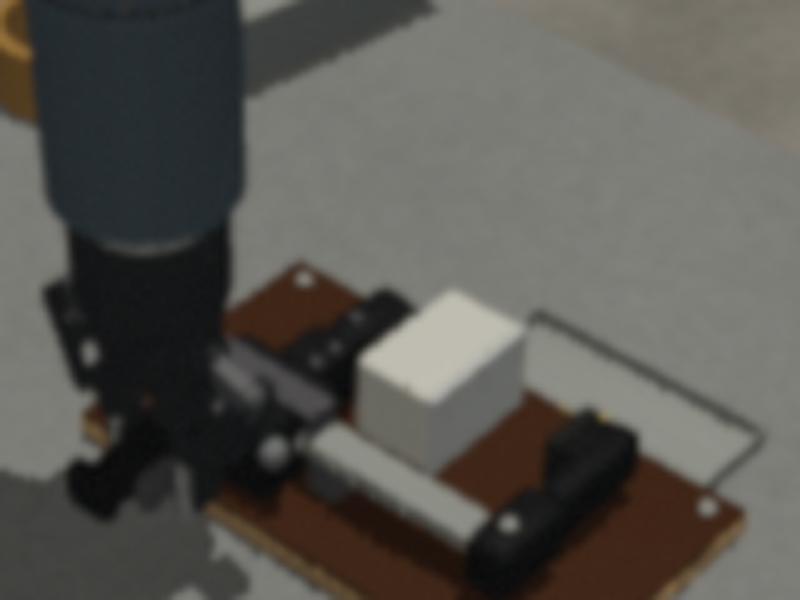

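```bash
cat > bar.py <<'E'
# jaw travel: track the rivet on the sliding jaw by template matching against the first pictures
from h import *
J=np.load('jig.npy')
def riv(n,f,lo=(150,)):
    # predicted pixel of rivet along the bar line; rivet near jig x=-18,y=-92 at bar=0
    ref=np.load('top0.npy' if n=="top" else 'side0.npy')
    K=8
    base={"top":((615+.5)/(800/140)-.5+220,(397+.5)/(800/140)-.5+130),"side":((521+.5)/5-.5+225,(333+.5)/5-.5+160)}[n]
    h=9
    t=cv2.getRectSubPix(ref,(2*h+1,2*h+1),base)
    t=cv2.resize(t,None,fx=K,fy=K,interpolation=cv2.INTER_CUBIC)
    best=[]
    d=pj(n,j2w(np.array([[-.018,-.092,.060],[-.018,-.012,.060]]),J));v=(d[1]-d[0])/80
    off=np.array(base)-d[0]
    # search along line for 0..85mm
    res=[]
    for mm in np.arange(0,86,.25):
        p=pj(n,j2w(np.array([[-.018,-.092+mm/1000,.060]]),J))[0]+off
        c=cv2.resize(cv2.getRectSubPix(f,(2*h+1,2*h+1),(float(p[0]),float(p[1]))),None,fx=K,fy=K,interpolation=cv2.INTER_CUBIC)
        res.append((cv2.matchTemplate(c,t,cv2.TM_CCOEFF_NORMED)[0,0],mm))
    return max(res)
if __name__=='__main__':
    for n in("side","top"):
        f=grab_frame(n);np.save(n[0]+'.npy',f);print(n,riv(n,f))
    print(read_state()['time_s'])
E
python3 bar.py;  python3 -m handwheel '[{"claw":95,"xyz":[0,0.5,0],"dr":[0,0,0]},{"claw":95,"xyz":[0,0.5,0],"dr":[0,0,0]},{"claw":95,"xyz":[0,0.5,0],"dr":[0,0,0]},{"claw":95,"xyz":[0,0.5,0],"dr":[0,0,0]},{"claw":95,"xyz":[0,0.5,0],"dr":[0,0,0]},{"claw":95,"xyz":[0,0.5,0],"dr":[0,0,0]}]' 30; python3 go.py j -78 78 40 -90; python3 bar.py
```

```text
side (np.float32(0.96958697), np.float64(7.0))
top (np.float32(0.9961827), np.float64(7.5))
17.1
time_s: 17.7
eef_pos: [0.4686, 0.0429, 0.1951]
tcp_rot: [1.0, 0.025, -0.0, 0.0]
ft_force: [-0.3, 0.5, 0.2]
opening: 0.0811
t 17.7 xyz cm [ 0.01 -0.05  0.01] dr [-0.  0.  0.] target [0.4687 0.0434 0.195 ]
now grasp pt jig mm [-78.1  77.5  40.1] j [ 0.43  0.28 -0.44 -0.   -0.85  1.2 ] F [-0.3  0.5  0.2] op 81.1
side (np.float32(0.9695338), np.float64(7.0))
top (np.float32(0.99585855), np.float64(7.5))
17.8
```

```bash
python3 -m handwheel '[{"claw":60,"xyz":[0,-0.5,0],"dr":[0,0,0]},{"claw":41,"xyz":[0,-0.5,0],"dr":[0,0,0]},{"claw":41,"xyz":[0,-0.5,0],"dr":[0,0,0]},{"claw":41,"xyz":[0,-0.5,0],"dr":[0,0,0]},{"claw":41,"xyz":[0,-0.5,0],"dr":[0,0,0]},{"claw":41,"xyz":[0,-0.5,0],"dr":[0,0,0]},{"claw":95,"xyz":[0,0,0],"dr":[0,0,0]},{"claw":95,"xyz":[0,0,0],"dr":[0,0,0]},{"claw":95,"xyz":[0,0,0],"dr":[0,0,0]},{"claw":95,"xyz":[0,0,0],"dr":[0,0,0]},{"claw":95,"xyz":[0,0,0],"dr":[0,0,0]},{"claw":60,"xyz":[0,-0.5,0],"dr":[0,0,0]},{"claw":41,"xyz":[0,-0.5,0],"dr":[0,0,0]},{"claw":41,"xyz":[0,-0.5,0],"dr":[0,0,0]},{"claw":41,"xyz":[0,-0.5,0],"dr":[0,0,0]},{"claw":41,"xyz":[0,-0.5,0],"dr":[0,0,0]},{"claw":41,"xyz":[0,-0.5,0],"dr":[0,0,0]}]' 30; python3 go.py j -78 83 40 -90;python3 bar.py
```

```text
time_s: 19.5
eef_pos: [0.4681, 0.0486, 0.1967]
tcp_rot: [1.0, 0.025, 0.0, -0.001]
ft_force: [-9.8, 3.8, 16.7]
opening: 0.0355
t 19.5 xyz cm [0.03 0.03 0.17] dr [-0.1 -0.   0.1] target [0.4685 0.0484 0.195 ]
now grasp pt jig mm [-78.2  83.4  41.7] j [ 0.44  0.28 -0.44 -0.   -0.85  1.18] F [-9.8  3.8 16.7] op 35.5
side (np.float32(0.9506465), np.float64(25.25))
top (np.float32(0.99439514), np.float64(25.5))
19.6
```

```bash
python3 -m handwheel '[{"claw":95,"xyz":[0,0.5,0],"dr":[0,0,0]},{"claw":95,"xyz":[0,0.5,0],"dr":[0,0,0]},{"claw":95,"xyz":[0,0.5,0],"dr":[0,0,0]},{"claw":95,"xyz":[0,0.5,0],"dr":[0,0,0]},{"claw":95,"xyz":[0,0.5,0],"dr":[0,0,0]},{"claw":60,"xyz":[0,0,0],"dr":[0,0,0]},{"claw":41,"xyz":[0,0,0],"dr":[0,0,0]},{"claw":41,"xyz":[0,0,0],"dr":[0,0,0]},{"claw":41,"xyz":[0,0,0],"dr":[0,0,0]},{"claw":41,"xyz":[0,0,0],"dr":[0,0,0]},{"claw":95,"xyz":[0,0.5,0],"dr":[0,0,0]},{"claw":95,"xyz":[0,0.5,0],"dr":[0,0,0]},{"claw":95,"xyz":[0,0.5,0],"dr":[0,0,0]},{"claw":95,"xyz":[0,0.5,0],"dr":[0,0,0]},{"claw":95,"xyz":[0,0.5,0],"dr":[0,0,0]},{"claw":60,"xyz":[0,0,0],"dr":[0,0,0]},{"claw":41,"xyz":[0,0,0],"dr":[0,0,0]},{"claw":41,"xyz":[0,0,0],"dr":[0,0,0]},{"claw":41,"xyz":[0,0,0],"dr":[0,0,0]},{"claw":41,"xyz":[0,0,0],"dr":[0,0,0]}]' 30; python3 go.py j -78 83 40 -90;python3 bar.py
python3 - <<'E'
from h import *
crop("s",np.load('s.npy'),225,140,385,260,'g17');crop("t",np.load('t.npy'),220,130,360,235,'g18')
E
```

```text
time_s: 21.6
eef_pos: [0.4682, 0.0486, 0.1968]
tcp_rot: [1.0, 0.025, 0.0, -0.001]
ft_force: [-9.3, 4.5, 17.2]
opening: 0.0357
t 21.6 xyz cm [0.03 0.03 0.18] dr [-0.1 -0.   0.1] target [0.4685 0.0484 0.195 ]
now grasp pt jig mm [-78.2  83.4  41.8] j [ 0.44  0.28 -0.44 -0.   -0.85  1.18] F [-9.3  4.5 17.2] op 35.7
side (np.float32(0.8592339), np.float64(43.5))
top (np.float32(0.98742235), np.float64(43.5))
21.7
```

View pics/g17.png

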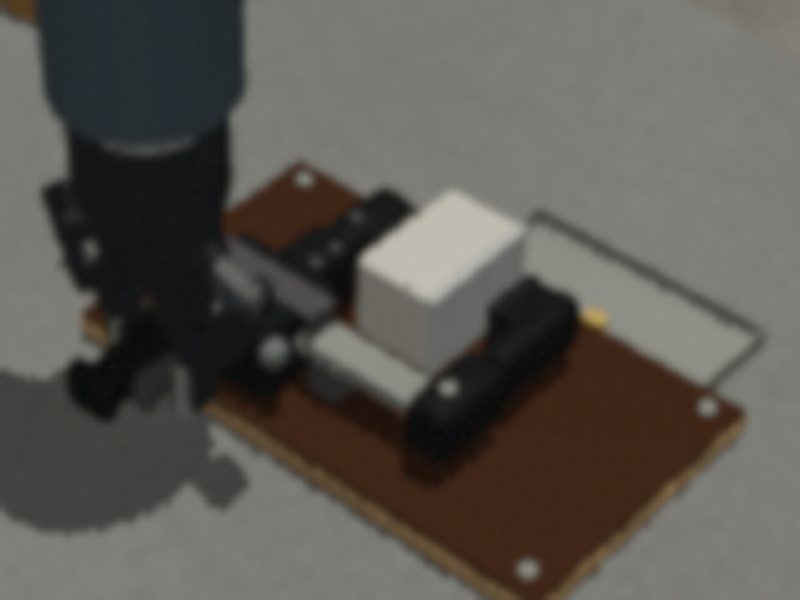

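View pics/g18.png

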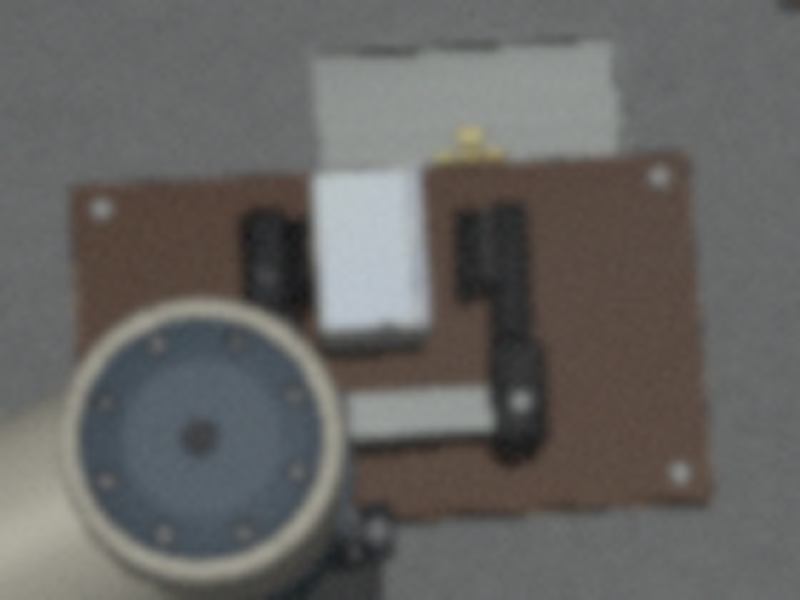

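```bash
python3 -m handwheel '[{"claw":95,"xyz":[0,0.5,0],"dr":[0,0,0]},{"claw":95,"xyz":[0,0.5,0],"dr":[0,0,0]},{"claw":95,"xyz":[0,0.5,0],"dr":[0,0,0]},{"claw":95,"xyz":[0,0.5,0],"dr":[0,0,0]},{"claw":95,"xyz":[0,0.5,0],"dr":[0,0,0]},{"claw":60,"xyz":[0,0,0],"dr":[0,0,0]},{"claw":41,"xyz":[0,0,0],"dr":[0,0,0]},{"claw":41,"xyz":[0,0,0],"dr":[0,0,0]},{"claw":41,"xyz":[0,0,0],"dr":[0,0,0]},{"claw":41,"xyz":[0,0,0],"dr":[0,0,0]}]' 30; python3 bar.py
```

```text
time_s: 22.7
eef_pos: [0.4681, 0.0486, 0.1967]
tcp_rot: [1.0, 0.025, 0.0, -0.001]
ft_force: [-9.0, 4.8, 15.8]
opening: 0.0355
side (np.float32(0.82763255), np.float64(52.5))
top (np.float32(0.99378633), np.float64(52.25))
22.8
```

```bash
python3 -m handwheel '[{"claw":95,"xyz":[0,0.5,0],"dr":[0,0,0]},{"claw":95,"xyz":[0,0.5,0],"dr":[0,0,0]},{"claw":95,"xyz":[0,0.5,0],"dr":[0,0,0]},{"claw":95,"xyz":[0,0.5,0],"dr":[0,0,0]},{"claw":95,"xyz":[0,0.5,0],"dr":[0,0,0]},{"claw":60,"xyz":[0,0,0],"dr":[0,0,0]},{"claw":55,"xyz":[0,0,0],"dr":[0,0,0]},{"claw":50,"xyz":[0,0,0],"dr":[0,0,0]},{"claw":45,"xyz":[0,0,0],"dr":[0,0,0]},{"claw":41,"xyz":[0,0,0],"dr":[0,0,0]},{"claw":41,"xyz":[0,0,0],"dr":[0,0,0]},{"claw":41,"xyz":[0,0,0],"dr":[0,0,0]}]' 30; python3 bar.py;python3 - <<'E'
from h import *
crop("s",np.load('s.npy'),275,160,365,235,'g19');crop("t",np.load('t.npy'),220,130,360,235,'g20')
E
```

```text
time_s: 24.0
eef_pos: [0.4682, 0.0486, 0.1969]
tcp_rot: [1.0, 0.025, 0.0, -0.0]
ft_force: [-8.8, 4.2, 17.7]
opening: 0.0354
side (np.float32(0.827389), np.float64(61.5))
top (np.float32(0.99344426), np.float64(61.0))
24.1
```

View pics/g19.png

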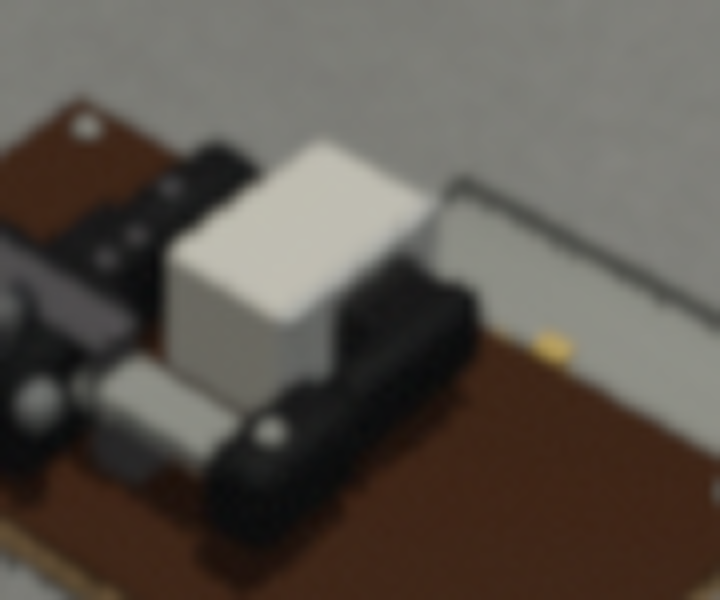

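View pics/g20.png

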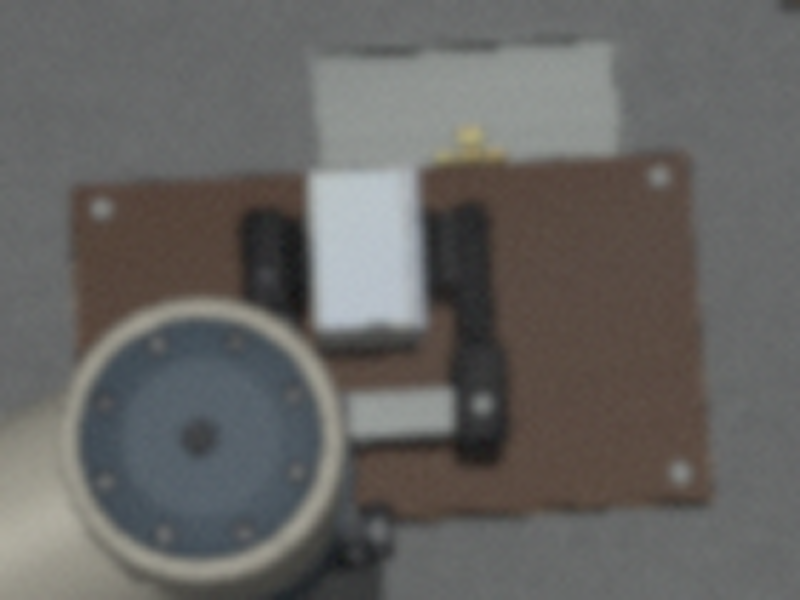

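Run:
```python
from h import *
J=np.load('jig.npy')
for n,rf in(("top",'t.npy'),("side",'s.npy')):
    ref=np.load('top0.npy' if n=="top" else 'side0.npy');f=np.load(rf)
    u=lambda a:cv2.resize(a,None,fx=8,fy=8,interpolation=cv2.INTER_CUBIC)
    # block top patch excl. -y edge: jig corners
    c=pj(n,j2w(np.array([[x,y,.068] for x in(.025,.10) for y in(.028,.052)] if n=="top" else [[x,y,.068] for x in(.01,.09) for y in(.025,.06)]),J))
    x0,y0=np.floor(c.min(0)).astype(int);x1,y1=np.ceil(c.max(0)).astype(int)
    t=u(ref[y0:y1,x0:x1]);s=u(f[y0-3:y1+3,x0-3:x1+3])
    r=cv2.matchTemplate(s,t,cv2.TM_CCOEFF_NORMED);_,v,_,l=cv2.minMaxLoc(r)
    sh=np.array(l)/8-3;m=c.mean(0)
    a=w2j(bp(n,[m,m+sh],.068),J)*1000;print(n,v,sh,(a[1]-a[0]).round(2))
    # profile across y at x=56mm along block top
    ys=np.arange(-.03,.07,.002)
    for nm,im in(("ref",ref),("now",f)):
        p=pj(n,j2w(np.c_[np.full(len(ys),.045),ys,np.full(len(ys),.068)],J)).astype(np.float32)
        g=cv2.remap(im,p[:,0].reshape(1,-1),p[:,1].reshape(1,-1),cv2.INTER_LINEAR)[0].mean(1)
        print(nm,g.astype(int).tolist())
```

```text
top 0.997237503528595 [-0.75 -0.25] [0.78 1.96 0.  ]
ref [102, 115, 122, 121, 105, 90, 81, 76, 76, 79, 87, 103, 131, 150, 164, 172, 182, 189, 192, 193, 194, 193, 193, 192, 194, 194, 194, 195, 193, 194, 194, 194, 194, 194, 192, 183, 166, 133, 96, 63, 43, 37, 34, 32, 30, 38, 48, 58, 64, 65]
now [46, 47, 47, 47, 48, 52, 53, 52, 48, 45, 47, 57, 83, 116, 145, 164, 171, 181, 187, 190, 191, 191, 192, 193, 194, 193, 193, 193, 192, 192, 192, 193, 193, 193, 192, 190, 184, 165, 132, 93, 55, 40, 33, 31, 32, 37, 45, 54, 63, 65]
side 0.9980086088180542 [-0.5  -0.25] [-0.1   1.58  0.  ]
ref [95, 96, 96, 96, 95, 94, 94, 95, 96, 98, 105, 120, 141, 156, 166, 173, 177, 178, 178, 179, 178, 179, 179, 178, 178, 178, 178, 178, 178, 178, 178, 178, 178, 177, 173, 163, 141, 106, 67, 40, 28, 26, 25, 27, 32, 38, 45, 51, 52, 43]
now [24, 24, 24, 23, 23, 24, 27, 30, 35, 45, 66, 91, 121, 146, 164, 174, 181, 185, 186, 186, 186, 186, 186, 186, 186, 186, 186, 186, 186, 186, 185, 185, 185, 185, 184, 180, 171, 148, 113, 74, 44, 31, 27, 29, 34, 41, 48, 55, 55, 46]
```

```bash
python3 -m handwheel '[{"claw":95,"xyz":[0,0.5,0],"dr":[0,0,0]},{"claw":95,"xyz":[0,0.5,0],"dr":[0,0,0]},{"claw":95,"xyz":[0,0.5,0],"dr":[0,0,0]},{"claw":95,"xyz":[0,0.5,0],"dr":[0,0,0]},{"claw":95,"xyz":[0,0.5,0],"dr":[0,0,0]},{"claw":95,"xyz":[0,0.5,0],"dr":[0,0,0]},{"claw":95,"xyz":[0,0.5,0],"dr":[0,0,0]},{"claw":90,"xyz":[0,0,0],"dr":[0,0,0]},{"claw":84,"xyz":[0,0,0],"dr":[0,0,0]},{"claw":78,"xyz":[0,0,0],"dr":[0,0,0]},{"claw":74,"xyz":[0,0,0],"dr":[0,0,0]},{"claw":74,"xyz":[0,0,0],"dr":[0,0,0]},{"claw":74,"xyz":[0,0,0],"dr":[0,0,0]},{"claw":74,"xyz":[0,0,0],"dr":[0,0,0]}]' 30; python3 go.py j -78 83 40 -90; python3 bar.py
```

```text
time_s: 25.5
eef_pos: [0.4685, 0.0464, 0.1959]
tcp_rot: [1.0, 0.026, -0.0, 0.002]
ft_force: [-0.2, -10.7, 6.3]
opening: 0.0633
t 25.5 xyz cm [ 0.01 -0.2   0.09] dr [0.2 0.  0.1] target [0.4685 0.0484 0.195 ]
now grasp pt jig mm [-78.1  80.5  40.9] j [ 0.43  0.28 -0.44  0.   -0.85  1.19] F [ -0.2 -10.7   6.3] op 63.3
side (np.float32(0.82488346), np.float64(61.75))
top (np.float32(0.9916878), np.float64(61.5))
25.6
```

```bash
python3 -m handwheel '[{"claw":72,"xyz":[0,0,0],"dr":[0,0,0]},{"claw":70,"xyz":[0,0,0],"dr":[0,0,0]},{"claw":68,"xyz":[0,0,0],"dr":[0,0,0]},{"claw":68,"xyz":[0,0,0],"dr":[0,0,0]},{"claw":68,"xyz":[0,0,0],"dr":[0,0,0]}]' 30; python3 go.py j -78 83 40 -90|tail -1; python3 bar.py;  python3 -m handwheel '[{"claw":66,"xyz":[0,0,0],"dr":[0,0,0]},{"claw":64,"xyz":[0,0,0],"dr":[0,0,0]},{"claw":64,"xyz":[0,0,0],"dr":[0,0,0]},{"claw":64,"xyz":[0,0,0],"dr":[0,0,0]}]' 30; python3 go.py j -78 83 40 -90|tail -1; python3 bar.py
```

```text
time_s: 26.1
eef_pos: [0.4685, 0.046, 0.1961]
tcp_rot: [1.0, 0.026, -0.0, 0.002]
ft_force: [-0.2, -11.6, 8.0]
opening: 0.058
now grasp pt jig mm [-78.1  80.   41.1] j [ 0.43  0.28 -0.44  0.01 -0.85  1.19] F [ -0.2 -11.6   8. ] op 58.0
side (np.float32(0.82516956), np.float64(62.75))
top (np.float32(0.9904527), np.float64(62.25))
26.2
time_s: 26.6
eef_pos: [0.4685, 0.0459, 0.1962]
tcp_rot: [1.0, 0.026, -0.0, 0.002]
ft_force: [-0.8, -12.8, 8.0]
opening: 0.0549
now grasp pt jig mm [-78.2  79.7  41.2] j [ 0.43  0.28 -0.44  0.01 -0.85  1.19] F [ -0.8 -12.8   8. ] op 54.9
side (np.float32(0.8216942), np.float64(63.25))
top (np.float32(0.98982155), np.float64(63.0))
26.7
```

```bash
cat > blk.py <<'E'
from h import *
J=np.load('jig.npy')
def go():
  for n,rf in(("top",'t.npy'),("side",'s.npy')):
    ref=np.load('top0.npy' if n=="top" else 'side0.npy');f=np.load(rf)
    u=lambda a:cv2.resize(a,None,fx=16,fy=16,interpolation=cv2.INTER_CUBIC)
    c=pj(n,j2w(np.array([[x,y,.068] for x in(.025,.10) for y in(.028,.052)] if n=="top" else [[x,y,.068] for x in(.01,.09) for y in(.025,.06)]),J))
    x0,y0=np.floor(c.min(0)).astype(int);x1,y1=np.ceil(c.max(0)).astype(int)
    t=u(ref[y0:y1,x0:x1]);s=u(f[y0-3:y1+3,x0-3:x1+3])
    r=cv2.matchTemplate(s,t,cv2.TM_CCOEFF_NORMED);_,v,_,l=cv2.minMaxLoc(r)
    sh=np.array(l)/16-3;m=c.mean(0)
    a=w2j(bp(n,[m,m+sh],.068),J)*1000;print('block shift',n,round(v,3),(a[1]-a[0]).round(2)[:2])
go()
E
python3 blk.py;  python3 -m handwheel '[{"claw":62,"xyz":[0,0,0],"dr":[0,0,0]},{"claw":60,"xyz":[0,0,0],"dr":[0,0,0]},{"claw":60,"xyz":[0,0,0],"dr":[0,0,0]},{"claw":60,"xyz":[0,0,0],"dr":[0,0,0]}]' 30; python3 go.py j -78 83 40 -90|tail -1; python3 bar.py; python3 blk.py
```

```text
block shift top 0.998 [0.64 2.46]
block shift side 0.997 [0.13 2.41]
time_s: 27.1
eef_pos: [0.4685, 0.0457, 0.1963]
tcp_rot: [1.0, 0.026, -0.0, 0.003]
ft_force: [-0.3, -14.0, 10.2]
opening: 0.0513
now grasp pt jig mm [-78.2  79.5  41.3] j [ 0.43  0.28 -0.44  0.01 -0.85  1.19] F [ -0.3 -14.   10.2] op 51.3
side (np.float32(0.8241308), np.float64(63.25))
top (np.float32(0.99235106), np.float64(63.5))
27.2
block shift top 0.998 [0.81 2.45]
block shift side 0.997 [0.24 2.29]
```

```bash
python3 -m handwheel '[{"claw":58,"xyz":[0,0,0],"dr":[0,0,0]},{"claw":56,"xyz":[0,0,0],"dr":[0,0,0]},{"claw":54,"xyz":[0,0,0],"dr":[0,0,0]},{"claw":54,"xyz":[0,0,0],"dr":[0,0,0]},{"claw":54,"xyz":[0,0,0],"dr":[0,0,0]},{"claw":54,"xyz":[0,0,0],"dr":[0,0,0]}]' 40; python3 go.py j -78 83 40 -90|tail -1; python3 bar.py; python3 blk.py
```

```text
time_s: 27.8
eef_pos: [0.4685, 0.0453, 0.1965]
tcp_rot: [1.0, 0.026, -0.0, 0.003]
ft_force: [0.0, -16.7, 11.4]
opening: 0.0464
now grasp pt jig mm [-78.2  79.   41.5] j [ 0.43  0.28 -0.44  0.01 -0.85  1.18] F [  0.  -16.7  11.4] op 46.4
side (np.float32(0.8167047), np.float64(64.5))
top (np.float32(0.9900261), np.float64(64.0))
27.9
block shift top 0.998 [0.64 2.46]
block shift side 0.997 [0.13 2.41]
```

```bash
python3 -m handwheel '[{"claw":54,"xyz":[0,0,0],"dr":[0,0,0]},{"claw":54,"xyz":[0,0,0],"dr":[0,0,0]},{"claw":54,"xyz":[0,0,0],"dr":[0,0,0]},{"claw":54,"xyz":[0,0,0],"dr":[0,0,0]},{"claw":54,"xyz":[0,0,0],"dr":[0,0,0]}]' 40; python3 go.py j -78 83 40 -90|tail -1; python3 bar.py; python3 blk.py
python3 - <<'E'
from h import *
s=np.load('s.npy');t=np.load('t.npy');s0=np.load('side0.npy');t0=np.load('top0.npy')
cv2.imwrite('pics/fs.png',cv2.resize(s[:,:,::-1],(800,600)));crop("t",t,220,100,470,287,'ft')
E
```

```text
time_s: 28.4
eef_pos: [0.4685, 0.0453, 0.1965]
tcp_rot: [1.0, 0.026, -0.0, 0.003]
ft_force: [-0.1, -16.3, 11.1]
opening: 0.0465
now grasp pt jig mm [-78.2  79.   41.5] j [ 0.43  0.28 -0.44  0.01 -0.85  1.18] F [ -0.1 -16.3  11.1] op 46.5
side (np.float32(0.81706953), np.float64(64.5))
top (np.float32(0.990355), np.float64(64.0))
28.5
block shift top 0.998 [0.64 2.46]
block shift side 0.997 [0.13 2.41]
```

View pics/fs.png

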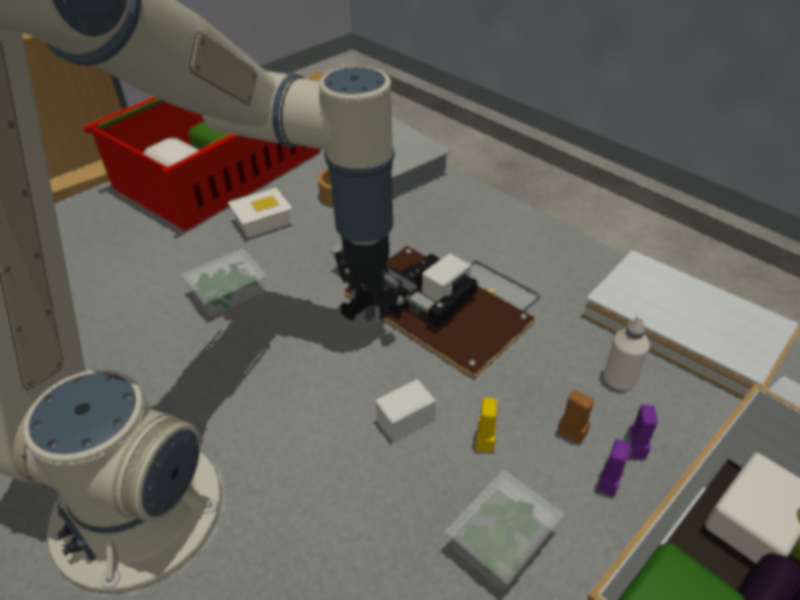

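View pics/ft.png

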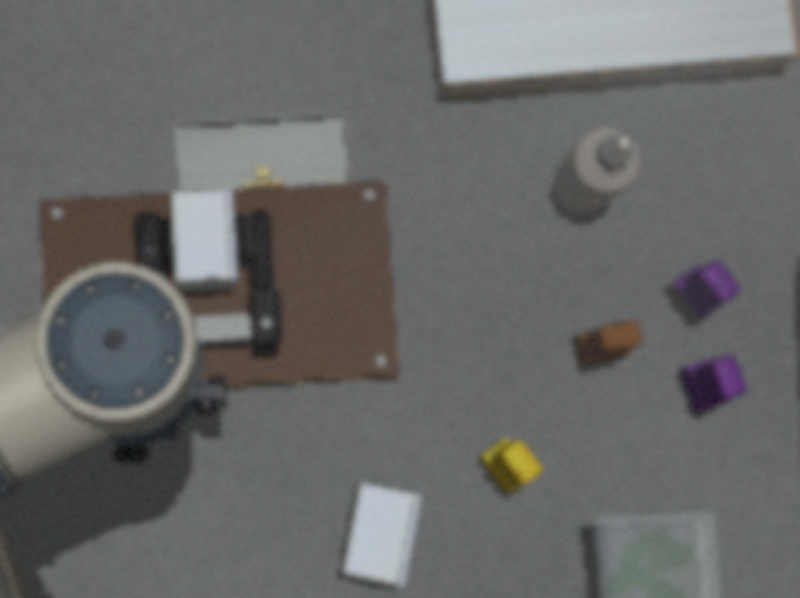

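```bash
python3 -m handwheel '[{"claw":52.5,"xyz":[0,0,0],"dr":[0,0,0]},{"claw":51,"xyz":[0,0,0],"dr":[0,0,0]},{"claw":51,"xyz":[0,0,0],"dr":[0,0,0]},{"claw":51,"xyz":[0,0,0],"dr":[0,0,0]},{"claw":51,"xyz":[0,0,0],"dr":[0,0,0]},{"claw":51,"xyz":[0,0,0],"dr":[0,0,0]},{"claw":51,"xyz":[0,0,0],"dr":[0,0,0]}]' 40; python3 go.py j -78 83 40 -90|tail -1; python3 bar.py; python3 blk.py; python3 go.py j -78 83 40 -90|tail -1
```

```text
time_s: 29.2
eef_pos: [0.4684, 0.0456, 0.1967]
tcp_rot: [1.0, 0.026, -0.0, 0.003]
ft_force: [-1.6, -14.3, 14.1]
opening: 0.0437
now grasp pt jig mm [-78.2  79.4  41.7] j [ 0.43  0.28 -0.44  0.01 -0.85  1.18] F [ -1.6 -14.3  14.1] op 43.7
side (np.float32(0.8205861), np.float64(65.0))
top (np.float32(0.98532706), np.float64(65.25))
29.3
block shift top 0.998 [0.64 2.46]
block shift side 0.997 [0.24 2.29]
now grasp pt jig mm [-78.2  79.4  41.7] j [ 0.43  0.28 -0.44  0.01 -0.85  1.18] F [ -3.1 -15.9  13.2] op 43.7
```

```bash
python3 -m handwheel '[{"claw":51,"xyz":[0,0,0],"dr":[0,0,0]},{"claw":51,"xyz":[0,0,0],"dr":[0,0,0]},{"claw":51,"xyz":[0,0,0],"dr":[0,0,0]},{"claw":51,"xyz":[0,0,0],"dr":[0,0,0]},{"claw":51,"xyz":[0,0,0],"dr":[0,0,0]}]' 40; python3 bar.py; python3 -c "
from cell import *
print(hand_in())"
```

```text
time_s: 29.8
eef_pos: [0.4685, 0.0456, 0.1967]
tcp_rot: [1.0, 0.026, -0.0, 0.003]
ft_force: [-2.0, -14.9, 13.7]
opening: 0.044
side (np.float32(0.8207134), np.float64(65.0))
top (np.float32(0.9857078), np.float64(65.25))
29.9
the job is handed in; nothing more can be done
None
```

I swept the four chips into the tray, stood the scraper back up, and pumped the clamp until the pad pressed the foam block against the fixed jaw. I handed in at about 30 s with the trigger still held squeezed.

**Chips and scraper:** After the sweep, the top picture showed all four chips in the tray, at jig x 112–123 mm and y −46 to −20 mm. The three by the board edge were partly hidden by it. The scraper is upright and released at its old spot. In the last pictures the bystanders in view looked unmoved; this was by eye, and the arm hid some of them.

**Clamp:** It took seven full squeezes and a final partial one. The bar travel tracked in the pictures was 65 mm. The foam block moved about 2.4 mm and then stayed still while the bar drew on, so it is seated against the fixed jaw.

**Last check:** The bar and opening stayed the same over the last half second, with about 15 N sideways force at the wrist.

**Uncertain:**
- **Pad force:** I could not measure it directly. From about 2–3 mm of rubber squeeze and the rise in trigger force I estimate 8–13 N.
- **Bar travel:** The tracked value is about 2–3 mm less than the stated geometry implies, so I relied on the block stopping and the force rise instead.
- **Wrist force:** It dropped slightly on the last step, from 16.5 to 15 N. I think this was the other finger starting to touch the grip.

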